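Refit the drive stack on a food chopper's spindle

TASK

Put the washed parts back on the food chopper's upright spindle in this order: first the blue spacer sleeve, next the orange sealing washer, last the brass bushing, each slid all the way home by the gripper and not dropped. The bushing only goes fully down once its slot fits over the flat tongue at the top of the spindle, and how the tongue is turned is not known exactly: rest it there lightly, turn it until you feel it drop in, and never force anything. Let go of everything at the end and do not disturb the egg cup, the mug or the teaspoon.

Things in the scene. Friction and masses are not known exactly. Their poses are not given: they have to be found in the camera images.
- base: white round motor base of a food chopper, fixed to the worktop, 130 mm across. Origin: centre of its underside, +z up, -x is the side with the green button. The white housing is 25 mm high; in its middle a grey round seat, 45 mm across, rises to 30 mm. On the seat stands a round steel spindle, 16 mm in diameter, with a flat tongue on top. The spindle is sprung: pressed down it yields up to 8 mm, at 2.5 N rising to 12 N, and comes back.
- seat (a point): centre of the grey seat at the foot of the spindle, 30 mm above the worktop; axes as the base. The spindle is round for 48 mm above the seat, then the tongue follows.
- spindle_top (a point): centre of the tongue's flat top, 62 mm above the seat; axes as the base. The tongue is 14 mm long, 7 mm thick and 14 mm tall; its length is turned by an unreported angle of up to 60 degrees either way from the base's x axis; stiff, a light touch does not turn it.
- spacer: blue plastic spacer sleeve, outer diameter 30 mm, bore 18.5 mm, 26 mm tall, about 30 g, stands upright. Origin: centre of its underside, +z up. First on the spindle; home with its underside on the seat.
- washer: orange flat sealing washer (rigid), outer diameter 36 mm, bore 18.5 mm, 6 mm thick, about 20 g, lies flat. Origin: centre of its underside, +z up. Second; home on top of the spacer, 26 mm above the seat.
- bushing: brass ribbed bushing, 35 mm across, 30 mm tall, about 80 g, upright. Origin: centre of underside, +z up. The lower 18 mm is a round 17.8 mm bore; in the top 12 mm two flats leave a slot 9.2 mm wide, long way along its x axis. Last; home on the washer, 32 mm above the seat. Unless slot and tongue agree within about 9 degrees (half turns equal) it rests on the tongue, 44 mm above the seat, or less as it is pressed.
- egg_cup: white egg cup with red stripes, 41 mm across, 48 mm tall, loose, beside the parts; origin at the centre of its underside; leave it alone
- white_mug: white mug, 82 mm across and 112 mm with its handle, 94 mm tall, loose; origin under its middle; leave it alone
- spoon: steel teaspoon, 130 mm long, loose; origin under its middle; leave it alone

How it is judged:
On the way, in this order (a step that is already met when the one before it is completed fails the run):
1. the spacer is home on the seat, round the spindle, nothing else on it yet (horizontal distance between spacer and seat below 0.004 m and z of spacer in the frame of seat between -0.003 and 0.003 m and angle between spacer's own z axis and vertical below 0.12 rad and horizontal distance between each of washer, bushing and seat above 0.06 m), for 0.2 s.
2. the washer is home on the spacer, the bushing still off (horizontal distance between each of spacer, washer and seat below 0.004 m and z of spacer in the frame of seat between -0.003 and 0.003 m and angle between each of spacer, washer's own z axis and vertical below 0.12 rad and z of washer in the frame of seat between 0.023 and 0.029 m and horizontal distance between bushing and seat above 0.06 m), for 0.2 s.
3. the bushing is fully home on the washer, its slot over the tongue (horizontal distance between each of spacer, washer, bushing and seat below 0.004 m and z of spacer in the frame of seat between -0.003 and 0.003 m and angle between each of spacer, washer, bushing's own z axis and vertical below 0.12 rad and z of washer in the frame of seat between 0.023 and 0.029 m and z of bushing in the frame of seat between 0.029 and 0.035 m), for 0.2 s.
At the end, for the whole second after the job is handed in: spacer, washer and bushing are threaded on the spindle with their undersides 0, 26 and 32 mm above the seat (each within 3 mm), within 4 mm of its axis and 0.12 rad of upright, at rest and released (all of step 3 and contact force between the fingers and spacer below 0.05 N and contact force between the fingers and washer below 0.05 N and contact force between the fingers and bushing below 0.05 N and linear speed of each of spacer, washer, bushing below 0.01 m/s); the robot touches nothing.
It fails at once if a part is dropped down the spindle: faster than 0.5 m/s while on it ((horizontal distance between spacer and seat below 0.01 m and z of spacer in the frame of seat below 0.06 m and linear speed of spacer above 0.5 m/s) or (horizontal distance between washer and seat below 0.01 m and z of washer in the frame of seat below 0.06 m and linear speed of washer above 0.5 m/s) or (horizontal distance between bushing and seat below 0.01 m and z of bushing in the frame of seat below 0.06 m and linear speed of bushing above 0.5 m/s)).
It fails at once if the bushing is forced: more than 25 N between it and the chopper (contact force between bushing and base above 25 N).
It fails at once if a part is rammed home: more than 35 N between parts of the stack, or of spacer or washer on the chopper (contact force between bushing and washer above 35 N or contact force between any of spacer, washer and base above 35 N or contact force between washer and spacer above 35 N).
It fails at once if the robot bumps the chopper with more than 25 N (contact force between the arm and base above 25 N).
It fails at once if a bystander (egg cup, mug or teaspoon) is moved by more than 20 mm (distance of any of egg_cup, white_mug, spoon from where it was at the start of the episode above 0.02 m).
It also fails if it takes over 70 s, if anything falls off the work surface, if the arm or the gripper's body presses on something with over 40 N, if the wrist force passes 120 N, or if a joint passes its speed limit or range.

ROBOT

A 6-joint arm with a two-finger parallel gripper is mounted at the origin on a cart in front of the work surface, level with it; the furniture and walls round the work are solid. World frame = base frame: x ahead of the robot, y to its left, z up, the work surface at z = 0. Lengths are in m, angles in rad, forces in N, time in s.
With the tool pointing down it reaches from about 0.35 to 0.775 m from the base axis. Payload 7.3 kg.
Tool frame: the origin (TCP) lies at the very end of the fingers, on their centre line; the grasp point (between the pads) lies 19 mm behind it; z points along the fingers, y is the direction in which the jaws open and shut (so a half turn about z gives the same grasp; the last joint's range is limited). The gripper opens to 92 mm and grips with 3 to 60 N. Pads are 19 mm wide; open, the fingers measure 130 mm over their backs; the gripper's body (75 mm by 190 mm) begins 47 mm behind the grasp point.
Start: joints at [-1.43, 0.342, 1.524, -0, 1.275, -0.146], TCP at [0.149, -0.504, 0.19] pointing down, gripper open.
Joint ranges: [-2.53, 2.53], [-0.77, 2.02], [0.04, 2.7], [-1, 4.14], [0.28, 2.66], [-3.11, 3.11]. Speed limits (rad/s): [2.57, 2.57, 3.14, 3.14, 3.14, 3.14].

INTERFACE

Orientations are given as [roll, pitch, yaw] about the fixed x, y, z axes, in that order (R = Rz(yaw) Ry(pitch) Rx(roll)).
In Python, from cell import monitor, eyes, order gives the robot as it stands. The module is installed in compiled form; this text tells all that it offers.
- The arm moves only by the tool carry_out, never from a script. Its argument "targets" is a list of rows, each a list of 2 entries, a list of its own where there are three numbers: the shift along the tool's x, y, z in m, then the turn about the tool's z in rad. In form: [[[dx, dy, dz], twist], ...]. A call has 1 to 10 rows; each row shifts and turns the pose as measured when the row begins, along the tool's axes as they then stand; what a row does not reach is not made up. A row lasts 1/8 s, in which the tool goes at most 62.5 mm and 10.7 degrees, less where a joint would pass 70% of its speed; a pose out of reach is approached as far as the arm can. A call is refused whole if a number of a shift passes 0.0625 or a number of a turn 0.188, either way. A call with a gripper value outside its range is refused whole. "fingers" is the closure, from 0 (fully open) to 1 (shut), set as the call begins (left out, the last holds). The fingers move at their own pace and stop on an object; "grip_force" is the grip in N (left out, the last holds). Time passes only in rows, so rows that do not move let the fingers close. It gives the time, the measured TCP pose, the force and the opening at its end, in the units of the state.
- monitor.observe(): the state, without advancing time (a new reading comes with each control period).
- eyes.read_camera(name): name is "scene" or "top" or "wrist"; returns the picture (480x640x3 uint8, red, green, blue); there is no depth.
- eyes.camera_info(name): a dict with "K" (3x3 intrinsics, pixels), "rvec" (rotation vector, rad) and "tvec" (3), from world to camera coordinates, as OpenCV has them. Camera axes: x right, y down, z forward; pixel columns grow to the right and rows downward; lengths in m; the calibration is good to about 2 mm. A picture is of the moment at which its call begins: read the wrist's pose just before it. camera_info takes no time and is no camera call; for the wrist camera it gives the pose at the moment of the call.
- order.hand_in(): hands the job in, once; it reports no verdict.
The state is a dict: "time": time; "qpos": joint angles; "qvel": joint speeds; "joint_efforts": joint torques, N m; "tool_pos": TCP position; "tool_rot": TCP orientation; "contact_force": force on the tool from outside, world axes, zero at the start; "torque": the same for the moment, N m; "opening": finger opening in m.
Only numpy, scipy, OpenCV 4.12 (cv2) and the standard library are available. Lean on these libraries where they do the work, as an engineer would, in place of code of your own. Each camera call takes 0.05 s, during which the arm holds its last target.

## Working session

There is one attempt and no reset: what is moved stays moved. The work goes in short steps, Python scripts to look and compute and a tool call to move; the robot and the scene stay as the last step left them, time stands still between calls to the robot, and variables do not carry over. Pictures are saved under pics/ and viewed, and the job is handed in when it is done.

Besides the shell and the picture viewer there is one more tool, called after "Call:" as a command line: name --argument value ..., lists and objects as JSON in quotes. carry_out: Moves the arm, as the interface text tells. Its arguments: {"type":"object","properties":{"targets":{"type":"array","items":{"type":"array"}},"fingers":{"type":"number"},"grip_force":{"type":"number"}},"required":["targets"]}

```bash
mkdir -p pics
python3 - <<'E'
from cell import monitor, eyes
import cv2,numpy as np
print(monitor.observe())
for n in ("scene","top","wrist"):
    i=eyes.camera_info(n);print(n,i)
    cv2.imwrite(f"pics/{n}0.png",eyes.read_camera(n)[:,:,::-1])
E
```

```text
{'time': 0.0, 'qpos': array([-1.43002385e+00,  3.42732709e-01,  1.52506880e+00, -1.15136921e-05,
        1.27539056e+00, -1.45966519e-01]), 'qvel': array([ 3.60347694e-04, -1.86061174e-03,  4.90383932e-05, -8.83505588e-04,
       -3.02052518e-04,  5.20907490e-05]), 'joint_efforts': array([-2.39805006e-03, -4.31252682e+01, -2.44216275e+01,  7.15808664e-02,
        5.61466638e-02, -1.40615430e-04]), 'tool_pos': array([ 0.1484489 , -0.50306713,  0.18972176]), 'tool_rot': array([-3.14000865e+00, -2.21740317e-04,  2.86742177e-01]), 'contact_force': array([-0.3123881 ,  0.0453846 , -0.65359653]), 'torque': array([-0.02266522, -0.02718575, -0.01886196]), 'opening': 0.09200322162731568}
scene {'K': array([[493.49506823,   0.        , 314.59040582],
       [  0.        , 493.49506823, 240.58209006],
       [  0.        ,   0.        ,   1.        ]]), 'rvec': array([ 1.09741375, -2.02179391,  1.31109873]), 'tvec': array([0.33834012, 0.26755583, 0.71810456])}
top {'K': array([[524.1362676 ,   0.        , 315.76414213],
       [  0.        , 524.1362676 , 231.70164924],
       [  0.        ,   0.        ,   1.        ]]), 'rvec': array([ 2.1545094 , -2.13001554,  0.1656008 ]), 'tvec': array([0.03783413, 0.53929859, 1.05105963])}
wrist {'K': array([[344.93410568,   0.        , 320.7462137 ],
       [  0.        , 344.93410568, 241.58197017],
       [  0.        ,   0.        ,   1.        ]]), 'rvec': array([-2.3128588 ,  1.72688402,  0.26759918]), 'tvec': array([-0.52467452, -0.03790245,  0.39284313])}
```

View pics/scene0.png

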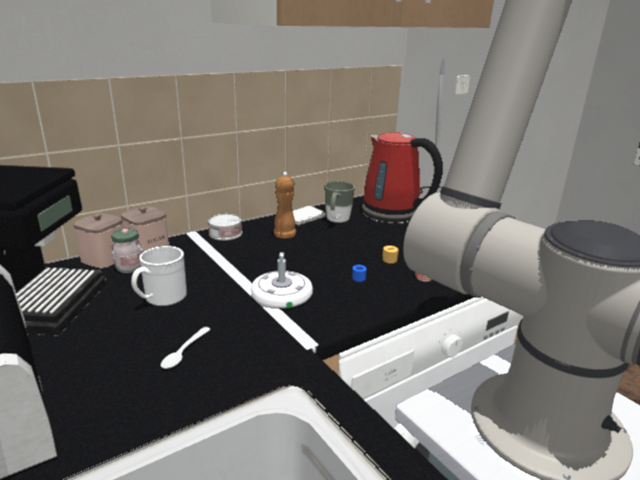

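View pics/top0.png

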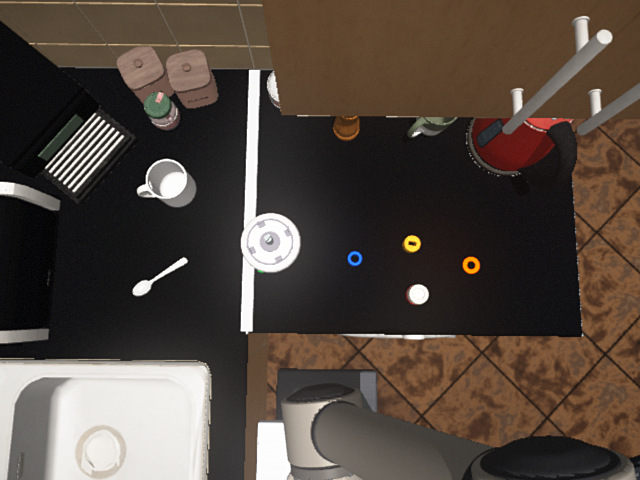

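View pics/wrist0.png

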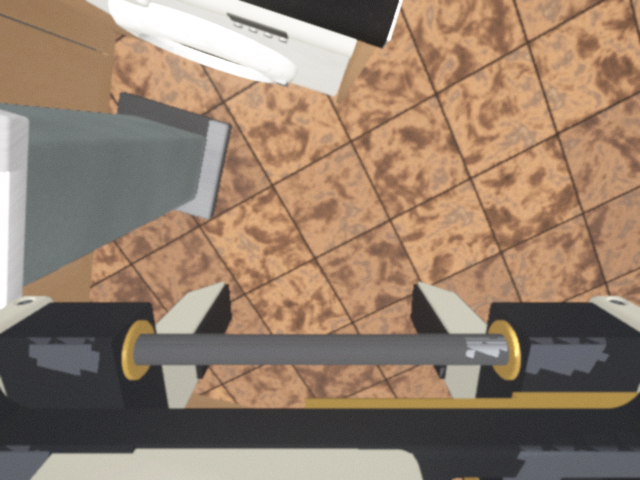

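Top view: chopper base ~(270,243), blue spacer (355,258), brass bushing (412,244), washer (472,265), egg cup (418,294), with the mug and spoon to the left. I'll enlarge these areas.

Run:
```python
import cv2,numpy as np
im=cv2.imread("pics/top0.png")
a=cv2.resize(im[205:315,330:490],None,fx=5,fy=5,interpolation=cv2.INTER_CUBIC);cv2.imwrite("pics/c1.png",a)
a=cv2.resize(im[205:280,235:310],None,fx=8,fy=8,interpolation=cv2.INTER_CUBIC);cv2.imwrite("pics/c2.png",a)
```

```text
(no output)
```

View pics/c1.png

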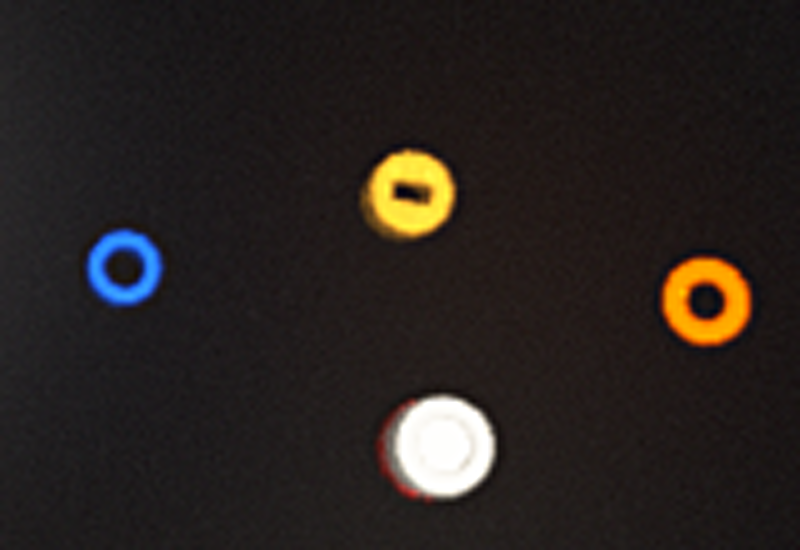

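View pics/c2.png

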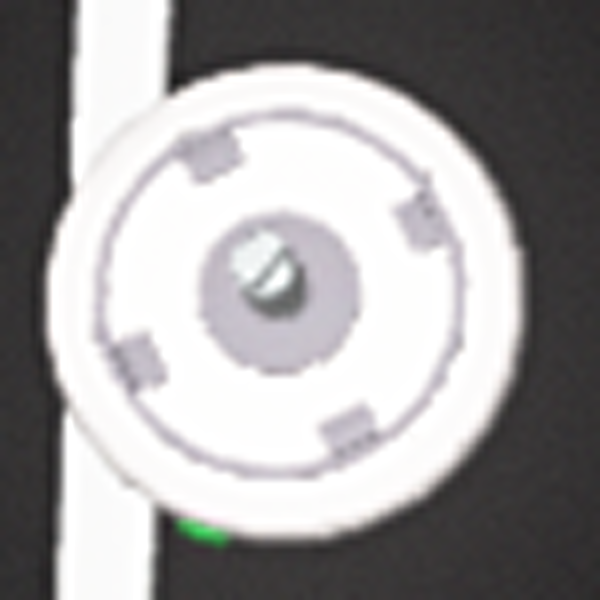

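```bash
cat > h.py <<'E'
import cv2,numpy as np
from cell import monitor, eyes
def ray(info,uv,z):
    K=info["K"];R,_=cv2.Rodrigues(np.array(info["rvec"]));t=np.array(info["tvec"]).ravel()
    c=-R.T@t;d=R.T@np.linalg.inv(K)@np.array([uv[0],uv[1],1.])
    return c+d*(z-c[2])/d[2]
def proj(info,P):
    return cv2.projectPoints(np.array(P,float).reshape(-1,3),np.array(info["rvec"]),np.array(info["tvec"]),info["K"],None)[0].reshape(-1,2)
E
python3 - <<'E'
from h import *
i=eyes.camera_info("top")
f=lambda x,y,s,ox,oy:((x+.5)/s-.5+ox,(y+.5)/s-.5+oy)
for n,uv,z in [("spacer",f(125,268,5,330,205),.026),("bushing",f(411.5,194,5,330,205),.03),("washer",f(707,301,5,330,205),.006),("egg",f(445,446,5,330,205),.048),
 ("seat",f(280,293,8,235,205),.03),("rim",f(286,301,8,235,205),.018),("tonguetop",f(265,258,8,235,205),.092),("button",f(203,528,8,235,205),.012)]:
    print(n,uv,ray(i,uv,z).round(4))
for n,a,b,ox,oy,s,z in [("slot",(394,190),(430,195),330,205,5,.03)]:
    p=ray(i,f(*a,s,ox,oy),z);q=ray(i,f(*b,s,ox,oy),z);d=q-p;print(n,np.degrees(np.arctan2(d[1],d[0])),np.hypot(*d[:2]))
# edge sizes
for n,a,b,s,z,o in [("sp",(87,268),(163,268),5,.026,(330,205)),("wa",(661,301),(753,301),5,.006,(330,205)),("seatd",(200,293),(361,293),8,.03,(235,205))]:
    print(n,np.linalg.norm(ray(i,f(*a,s,*o),z)-ray(i,f(*b,s,*o),z)))
E
```

```text
spacer (354.6, 258.2) [ 0.4859 -0.0381  0.026 ]
bushing (411.9, 243.4) [ 0.5181 -0.1581  0.03  ]
washer (471.0, 264.8) [ 0.4767 -0.2879  0.006 ]
egg (418.6, 293.8) [ 0.4124 -0.1667  0.048 ]
seat (269.5625, 241.1875) [0.5193 0.1408 0.03  ]
rim (270.3125, 242.1875) [0.5188 0.1402 0.018 ]
tonguetop (267.6875, 236.8125) [0.5197 0.1392 0.092 ]
button (259.9375, 270.5625) [0.4588 0.1612 0.012 ]
slot -97.33990795657954 0.015212469714853091
sp 0.03189031747465227
wa 0.03926905651802437
seatd 0.04225105478697515
```

```bash
cat >> h.py <<'E'
from scipy.spatial.transform import Rotation as Ro
def st(): 
    s=monitor.observe(); R=Ro.from_euler('xyz',s["tool_rot"]).as_matrix(); return s,np.array(s["tool_pos"]),R
def plan(target,yaw=None,n=1):
    s,p,R=st(); cy=s["tool_rot"][2]; yaw=cy if yaw is None else yaw
    dy=(yaw-cy+np.pi)%(2*np.pi)-np.pi
    step=(np.array(target)-p)/n
    print("pos",p.round(4),"rot",s["tool_rot"].round(4),"dist",np.linalg.norm(step*n).round(4))
    for k in range(n):
        Rk=Ro.from_euler('xyz',[s["tool_rot"][0],s["tool_rot"][1],cy+dy*k/n]).as_matrix()
        print([[float(v) for v in (Rk.T@step).round(4)],float(round(-dy/n,4))])
E
python3 - <<'E'
from h import *
i=eyes.camera_info("wrist");s,p,R=st()
Rc=cv2.Rodrigues(np.array(i["rvec"]))[0];c=-Rc.T@np.array(i["tvec"])
print("cam in tool",R.T@(c-p)); print("axes cam in tool\n",(Rc@R).T.round(3))
plan([.43,-.06,.19],.287,10)
E
```

```text
cam in tool [ 0.08226672  0.00046568 -0.19525257]
axes cam in tool
 [[ 0.001 -0.954 -0.3  ]
 [ 1.     0.001 -0.   ]
 [ 0.001 -0.3    0.954]]
pos [ 0.1485 -0.5032  0.1899] rot [-3.1405e+00 -1.0000e-04  2.8680e-01] dist 0.5251
[[0.0395, -0.0346, 0.0], -0.0]
[[0.0395, -0.0345, 0.0], -0.0]
[[0.0395, -0.0345, 0.0], -0.0]
[[0.0395, -0.0345, 0.0], -0.0]
[[0.0395, -0.0345, 0.0], -0.0]
[[0.0395, -0.0345, 0.0], -0.0]
[[0.0395, -0.0345, 0.0], -0.0]
[[0.0395, -0.0345, 0.0], -0.0]
[[0.0395, -0.0345, 0.0], -0.0]
[[0.0395, -0.0345, 0.0], -0.0]
```

Call:
carry_out --targets '[[[0.04,-0.035,0],0],[[0.04,-0.035,0],0],[[0.04,-0.035,0],0],[[0.04,-0.035,0],0],[[0.04,-0.035,0],0],[[0.04,-0.035,0],0],[[0.04,-0.035,0],0],[[0.04,-0.035,0],0],[[0.04,-0.035,0],0],[[0.04,-0.035,0],0]]' --fingers 0

```text
time: 1.4
tool_pos: [0.4402, -0.0434, 0.1892]
tool_rot: [-3.14, -0.001, 0.279]
contact_force: [2.1, -0.9, 0.7]
opening: 0.092
```

Run:
```python
from h import *
plan([.5,.05,.19],0,5)
```

```text
pos [ 0.4402 -0.0434  0.1892] rot [-3.1401e+00 -1.3000e-03  2.7870e-01] dist 0.1109
[[0.0166, -0.0147, -0.0001], 0.0557]
[[0.0158, -0.0156, -0.0001], 0.0557]
[[0.0149, -0.0164, -0.0001], 0.0557]
[[0.014, -0.0172, -0.0001], 0.0557]
[[0.013, -0.018, -0.0001], 0.0557]
```

Motion tracks well.

Call:
carry_out --targets '[[[0.017,-0.015,0],0.056],[[0.016,-0.016,0],0.056],[[0.015,-0.016,0],0.056],[[0.014,-0.017,0],0.056],[[0.013,-0.018,0],0.056],[[0,0,0],0]]'

```text
time: 2.15
tool_pos: [0.5024, 0.0574, 0.1876]
tool_rot: [-3.139, 0.002, -0.003]
contact_force: [0.6, 0.2, -0.2]
opening: 0.0919
```

Run:
```python
from h import *
import pickle
s,p,R=st();i=eyes.camera_info("wrist");im=eyes.read_camera("wrist")
print(p,s["tool_rot"],s["contact_force"])
cv2.imwrite("pics/w1.png",im[:,:,::-1]);pickle.dump((i,p,s["tool_rot"]),open("w1.pkl","wb"))
```

```text
[0.50243788 0.05742761 0.18763917] [-3.13915716e+00  2.46442331e-03 -3.15799596e-03] [ 0.58738004  0.20602022 -0.20788354]
```

View pics/w1.png

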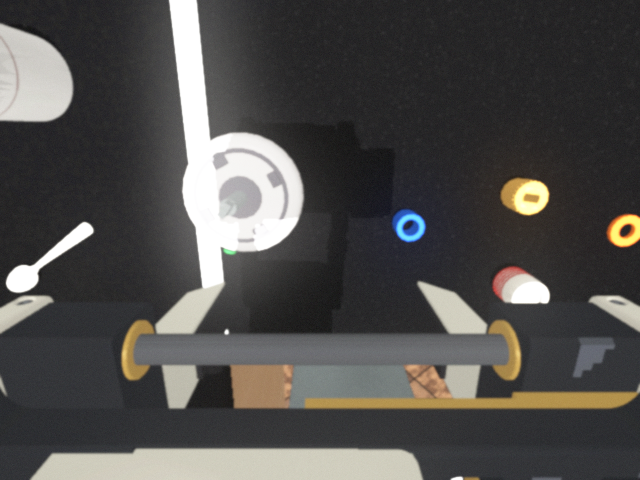

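Wrist view: base centre ~(243,193), spindle leaning to (228,207), spacer (409,226), bushing (530,197), washer (627,230), egg cup (525,288). I'll enlarge it and measure.

Run:
```python
import cv2
im=cv2.imread("pics/w1.png")
a=cv2.resize(im[195:255,370:450],None,fx=6,fy=6,interpolation=cv2.INTER_CUBIC)
b=cv2.resize(im[160:240,200:280],None,fx=6,fy=6,interpolation=cv2.INTER_CUBIC)[:360]
b=cv2.resize(im[160:240,200:280],None,fx=4.5,fy=4.5,interpolation=cv2.INTER_CUBIC)
cv2.imwrite("pics/c3.png",cv2.hconcat([a[:360],b[:360]])) if a.shape[0]==360 else None
```

```text
(no output)
```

View pics/c3.png

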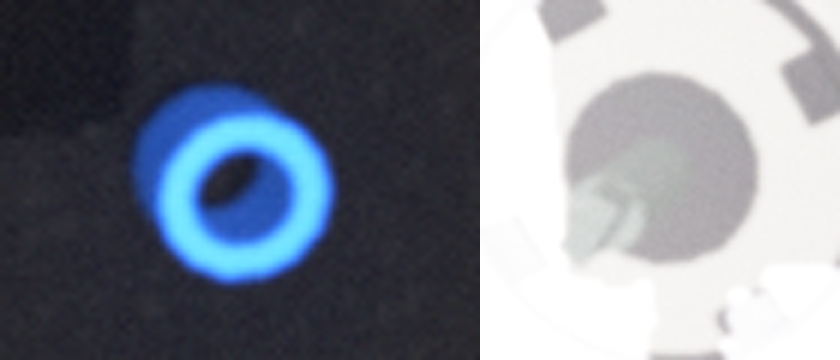

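Run:
```python
from h import *
import pickle
i,p,r=pickle.load(open("w1.pkl","rb"))
f=lambda x,y,s,ox,oy:((x+.5)/s-.5+ox,(y+.5)/s-.5+oy)
for n,uv,z in [("spacer",f(245.5,197,6,370,195),.026),("seat",f(661-480,168,4.5,200,160),.03)]:
    print(n,uv,ray(i,uv,z).round(4))
plan([.486,-.038,.12],0,5)
```

```text
spacer (410.5, 227.41666666666666) [ 0.4877 -0.0384  0.026 ]
seat (239.83333333333334, 196.94444444444446) [0.5216 0.141  0.03  ]
pos [0.502  0.0568 0.1876] rot [-3.1395e+00  2.9000e-03 -3.1000e-03] dist 0.1175
[[-0.0031, 0.019, 0.0135], -0.0006]
[[-0.0031, 0.019, 0.0135], -0.0006]
[[-0.0031, 0.019, 0.0135], -0.0006]
[[-0.0031, 0.019, 0.0135], -0.0006]
[[-0.0031, 0.019, 0.0135], -0.0006]
```

Call:
carry_out --targets '[[[-0.003,0.02,0.014],0],[[-0.003,0.02,0.014],0],[[-0.003,0.02,0.014],0],[[-0.003,0.019,0.014],0],[[-0.003,0.014,0.014],0],[[0,0,0],0]]'

```text
time: 2.95
tool_pos: [0.4826, -0.0424, 0.1156]
tool_rot: [-3.14, 0.005, 0.0]
contact_force: [0.4, -0.5, -0.7]
opening: 0.0915
```

Run:
```python
from h import *
import pickle
s,p,R=st();i=eyes.camera_info("wrist");im=eyes.read_camera("wrist")
cv2.imwrite("pics/w2.png",im[:,:,::-1]);pickle.dump((i,p,s["tool_rot"]),open("w2.pkl","wb"))
cv2.imwrite("pics/c4.png",cv2.resize(im[200:320,240:400,::-1],None,fx=5,fy=5,interpolation=cv2.INTER_CUBIC))
plan([.487,-.0382,.006],0,6)
```

```text
pos [ 0.4833 -0.042   0.1163] rot [-3.1406e+00  3.4000e-03  5.0000e-04] dist 0.1104
[[0.0007, -0.0006, 0.0184], 0.0001]
[[0.0007, -0.0006, 0.0184], 0.0001]
[[0.0007, -0.0006, 0.0184], 0.0001]
[[0.0007, -0.0006, 0.0184], 0.0001]
[[0.0007, -0.0006, 0.0184], 0.0001]
[[0.0007, -0.0006, 0.0184], 0.0001]
```

View pics/c4.png

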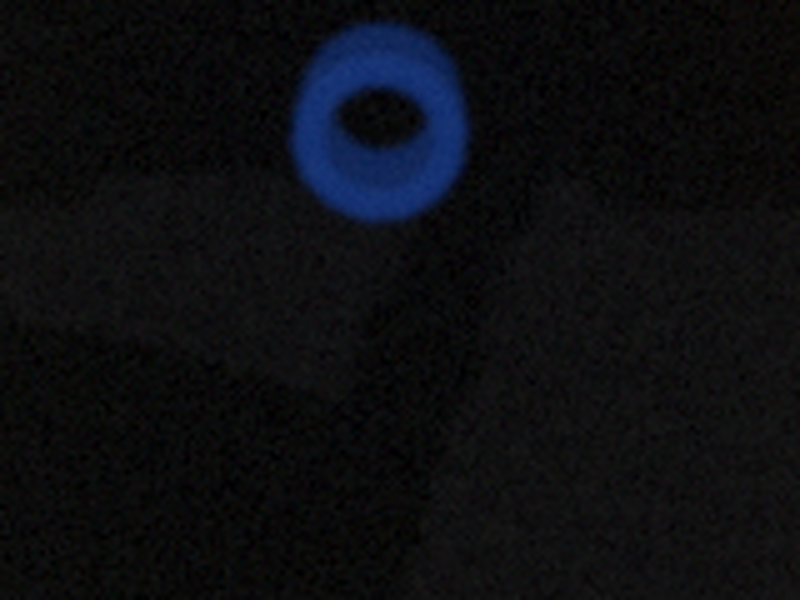

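Run:
```python
from h import *
import pickle
i,p,r=pickle.load(open("w2.pkl","rb"))
print(p,ray(i,(240+380.5/5-.5,200+136.5/5-.5),.026).round(4))
```

```text
[ 0.48258657 -0.04241262  0.11563188] [ 0.488  -0.0381  0.026 ]
```

Call:
carry_out --targets '[[[0.001,-0.001,0.02],0],[[0.001,-0.001,0.02],0],[[0.001,-0.001,0.018],0],[[0.001,-0.001,0.014],0],[[0,0,0.01],0],[[0,0,0],0]]'

```text
time: 3.75
tool_pos: [0.4903, -0.0368, 0.0362]
tool_rot: [3.141, -0.005, 0.004]
contact_force: [0.8, 0.1, -0.3]
opening: 0.0919
```

Run:
```python
from h import *
plan([.487,-.0382,.006],0,2)
```

```text
pos [ 0.4903 -0.0368  0.0362] rot [ 3.1411 -0.0046  0.0036] dist 0.0304
[[-0.0017, 0.0007, 0.0151], 0.0018]
[[-0.0017, 0.0007, 0.0151], 0.0018]
```

Call:
carry_out --targets '[[[-0.001,0.0005,0.012],0],[[-0.001,0,0.01],0],[[-0.001,0,0.006],0],[[0,0,0],0]]'

```text
time: 4.25
tool_pos: [0.4878, -0.0375, 0.007]
tool_rot: [3.141, -0.006, 0.004]
contact_force: [-0.4, -0.5, 0.7]
opening: 0.0918
```

Run:
```python
from h import *
plan([.487,-.0382,.006],0,1)
```

```text
pos [ 0.4878 -0.0375  0.007 ] rot [ 3.1408 -0.006   0.0035] dist 0.0014
[[-0.0008, 0.0007, 0.001], 0.0035]
```

Call:
carry_out --targets '[[[0,0,0.001],0],[[0,0,0],0],[[0,0,0],0],[[0,0,0],0],[[0,0,0],0],[[0,0,0],0]]' --fingers 1 --grip_force 12

```text
time: 5.0
tool_pos: [0.4885, -0.0377, 0.0067]
tool_rot: [3.14, -0.008, 0.004]
contact_force: [0.5, -0.3, 0.8]
opening: 0.0366
```

Call:
carry_out --targets '[[[0,0,0],0],[[0,0,0],0]]'

```text
time: 5.25
tool_pos: [0.4886, -0.0377, 0.0067]
tool_rot: [3.14, -0.008, 0.003]
contact_force: [-0.0, -0.4, 0.0]
opening: 0.0164
```

Run:
```python
from h import *
plan([.487,-.0382,.14],0,1)
```

```text
pos [ 0.4886 -0.0377  0.0067] rot [ 3.1404 -0.0078  0.0035] dist 0.1333
[[-0.0005, 0.0006, -0.1333], 0.0035]
```

Run:
```python
from h import *
cv2.imwrite("pics/w3.png",eyes.read_camera("wrist")[:,:,::-1])
im=eyes.read_camera("top")
cv2.imwrite("pics/t3.png",cv2.resize(im[180:330,230:430,::-1],None,fx=4,fy=4,interpolation=cv2.INTER_CUBIC))
```

```text
(no output)
```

View pics/w3.png

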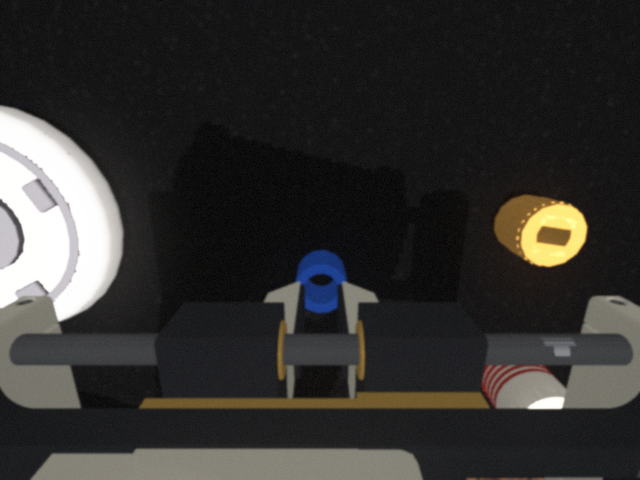

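View pics/t3.png

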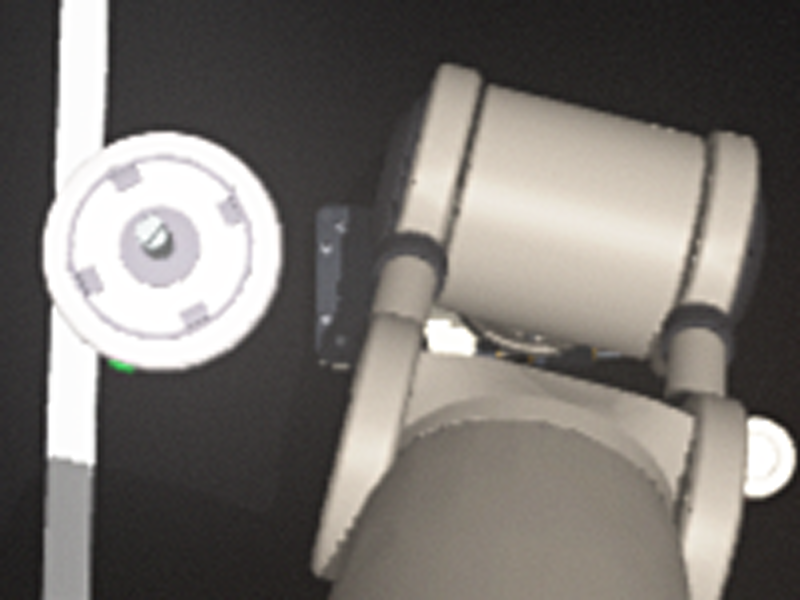

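Run:
```python
from h import *
s,p,R=st();i=eyes.camera_info("wrist");im=eyes.read_camera("wrist")
cv2.imwrite("pics/c5.png",cv2.resize(im[220:340,240:400,::-1],None,fx=5,fy=5,interpolation=cv2.INTER_CUBIC))
print(p,s["opening"],ray(i,(321,268),.026))
g=lambda x,y,z:proj(i,p+R@np.array([x,y,z]))
for q in [(0,0,0),(0,0,-.019),(.0095,0,0),(.0095,.008,0),(-.0095,.008,0),(0,.008,-.019)]: print(q,g(*q))
```

```text
[ 0.48855782 -0.0377166   0.00671686] 0.008314506293269266 [ 0.50012517 -0.03802964  0.026     ]
(0, 0, 0) [[320.34617625 274.10669344]]
(0, 0, -0.019) [[320.29862009 287.3734581 ]]
(0.0095, 0, 0) [[320.35601275 259.53551035]]
(0.0095, 0.008, 0) [[333.61476747 259.54897724]]
(-0.0095, 0.008, 0) [[333.24138047 288.30195477]]
(0, 0.008, -0.019) [[334.60701366 287.38797645]]
```

View pics/c5.png

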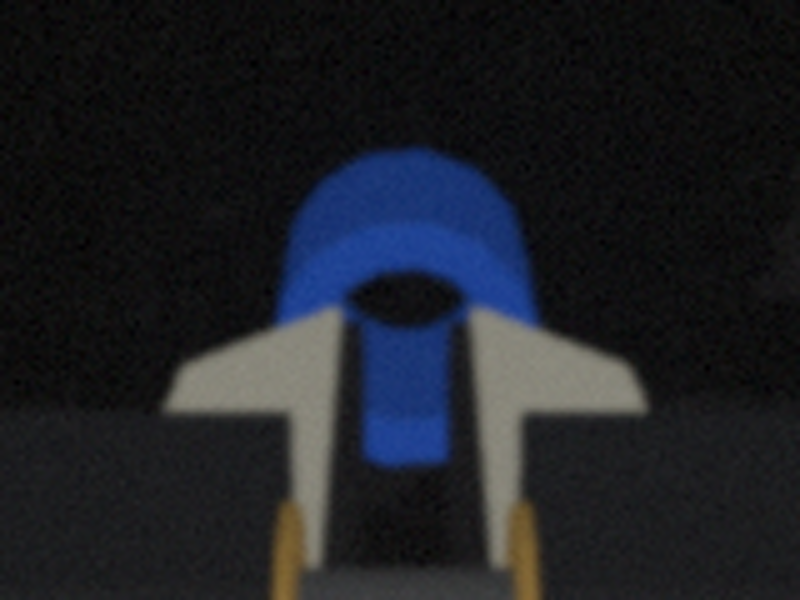

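Run:
```python
from h import *
s,p,R=st();im=eyes.read_camera("wrist")
print(s["opening"],s["contact_force"])
a=im[220:340,240:400,::-1].astype(float)
cv2.imwrite("pics/c6.png",cv2.resize(np.clip(a*5,0,255).astype(np.uint8),None,fx=5,fy=5,interpolation=cv2.INTER_CUBIC))
b=cv2.imread("pics/w1.png")[220:340,180:460].astype(float)
cv2.imwrite("pics/c7.png",cv2.resize(np.clip(b*5,0,255).astype(np.uint8),None,fx=2.8,fy=2.8,interpolation=cv2.INTER_CUBIC))
```

```text
0.00448533483780274 [-0.09433687  0.43789428  0.43472341]
```

View pics/c6.png

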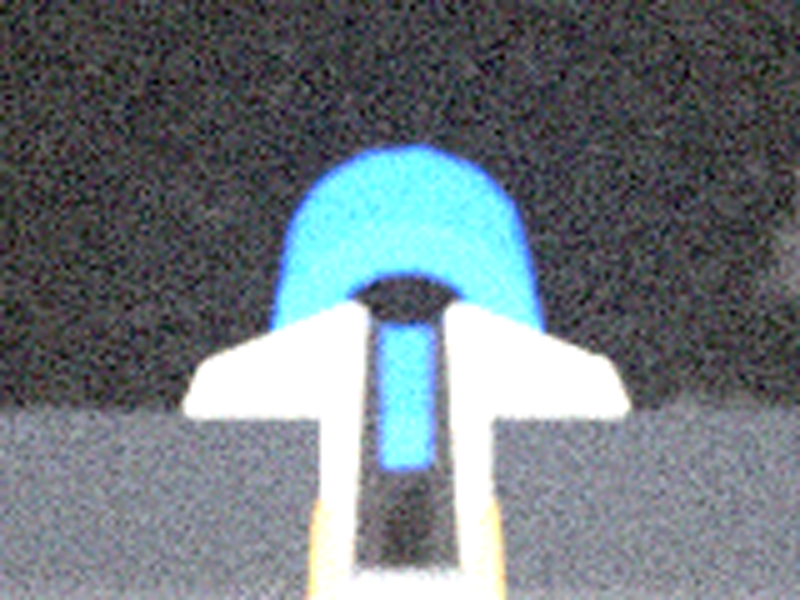

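View pics/c7.png

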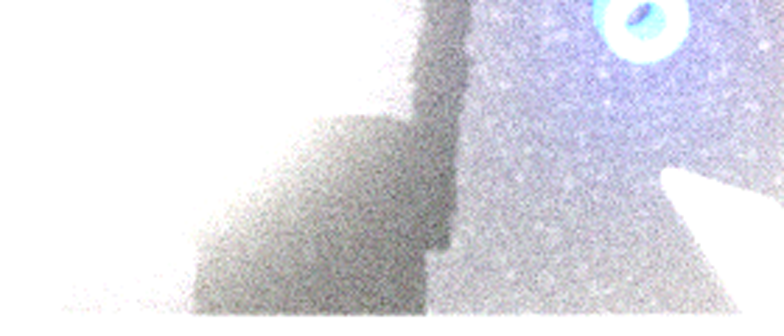

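Run:
```python
from h import *
s,p,R=st();im=eyes.read_camera("scene");i=eyes.camera_info("scene")
q=[p+R@np.array([0,0,z]) for z in (0,-.019,-.036,-.066)]+[[.487,-.038,0],[.487,-.038,.026]]
u=proj(i,q);print(s["opening"],u.round(1))
x,y=u[0].astype(int)
a=im[y-70:y+50,x-80:x+80,::-1]
a=cv2.resize(a,None,fx=5,fy=5,interpolation=cv2.INTER_CUBIC)
for v in u: cv2.circle(a,tuple(int(k) for k in (v-[x-80,y-70])*5),4,(0,0,255),1)
cv2.imwrite("pics/c8.png",np.clip(a*2.0,0,255).astype(np.uint8))
```

```text
0.002163973736425585 [[358.3 275.2]
 [358.9 267.7]
 [359.4 260.9]
 [360.3 248.6]
 [358.6 278.1]
 [359.4 267.8]]
```

View pics/c8.png

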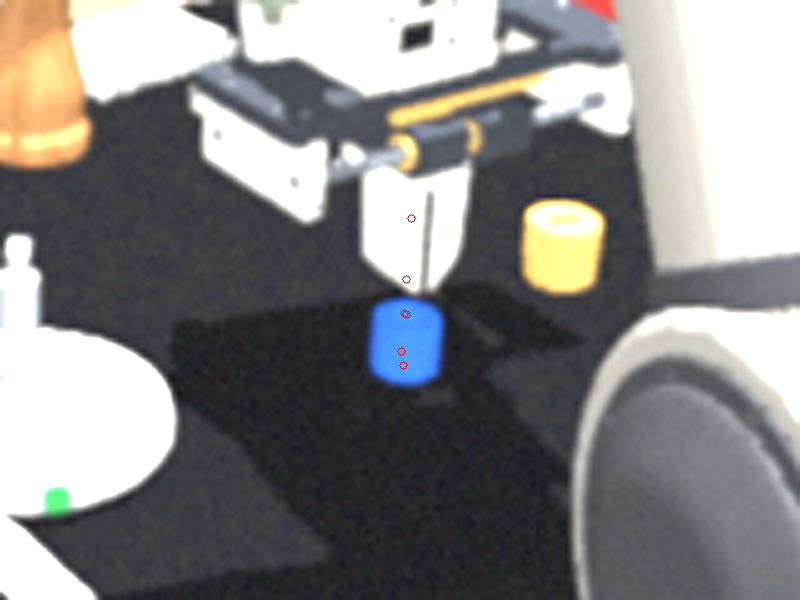

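The scene view shows the closed fingertips hanging above the spacer. That disagrees with the interface text: the real fingertips end about 30 mm short of the reported TCP. Wrist-camera finger geometry gives 28–36 mm, so the two agree. I'll open, descend further in small steps and watch the force.

Call:
carry_out --targets '[[[-0.001,0.0005,-0.004],0],[[0,0,0],0],[[0,0,0],0],[[0,0,0],0],[[0,0,0],0],[[0,0,0],0],[[0,0,0],0],[[0,0,0],0]]' --fingers 0

```text
time: 6.5
tool_pos: [0.4875, -0.0383, 0.011]
tool_rot: [3.14, -0.008, 0.004]
contact_force: [-0.4, -0.2, 0.5]
opening: 0.0762
```

Call:
carry_out --targets '[[[0,0,0.007],0],[[0,0,0.007],0],[[0,0,0.006],0],[[0,0,0],0]]'

```text
time: 7.0
tool_pos: [0.4872, -0.0382, -0.0109]
tool_rot: [3.141, -0.007, 0.003]
contact_force: [-0.5, 0.5, -0.4]
opening: 0.0919
```

Run:
```python
from h import *
s,p,R=st();im=eyes.read_camera("scene");i=eyes.camera_info("scene")
q=[p+R@np.array([0,y,z]) for z in (-.03,) for y in (-.046,.046)]+[[.487,-.038,0],[.487,-.038,.026]]
u=proj(i,q);print(p,s["tool_rot"],s["opening"],u.round(1))
x,y=358,260
a=im[y-60:y+60,x-80:x+80,::-1]
a=cv2.resize(a,None,fx=5,fy=5,interpolation=cv2.INTER_CUBIC)
for v in u: cv2.circle(a,tuple(int(k) for k in (v-[x-80,y-60])*5),4,(0,0,255),1)
cv2.imwrite("pics/c9.png",np.clip(a*2.0,0,255).astype(np.uint8))
```

```text
[ 0.48722674 -0.03820331 -0.01089863] [ 3.14058926 -0.00679023  0.00349996] 0.09188367722486875 [[342.7 275.8]
 [375.1 265.5]
 [358.6 278.1]
 [359.4 267.8]]
```

View pics/c9.png

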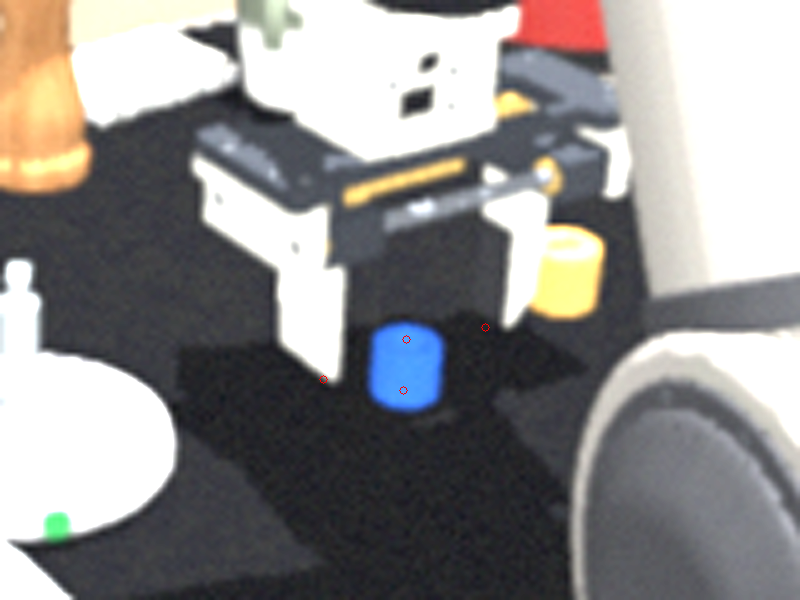

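Call:
carry_out --targets '[[[0,0,0.006],0],[[0,0,0.004],0],[[0,0,0.002],0],[[0,0,0],0]]'

```text
time: 7.55
tool_pos: [0.4877, -0.0383, -0.0233]
tool_rot: [3.14, -0.008, 0.003]
contact_force: [0.7, -0.8, -0.4]
opening: 0.0915
```

Run:
```python
from h import *
s,p,R=st();im=eyes.read_camera("scene")
print(p,s["contact_force"])
x,y=358,260
a=im[y-60:y+60,x-80:x+80,::-1]
a=cv2.resize(a,None,fx=5,fy=5,interpolation=cv2.INTER_CUBIC)
cv2.imwrite("pics/c10.png",np.clip(a*3.0,0,255).astype(np.uint8))
```

```text
[ 0.48774723 -0.03832662 -0.02329338] [ 0.68120158 -0.76485165 -0.35538442]
```

View pics/c10.png

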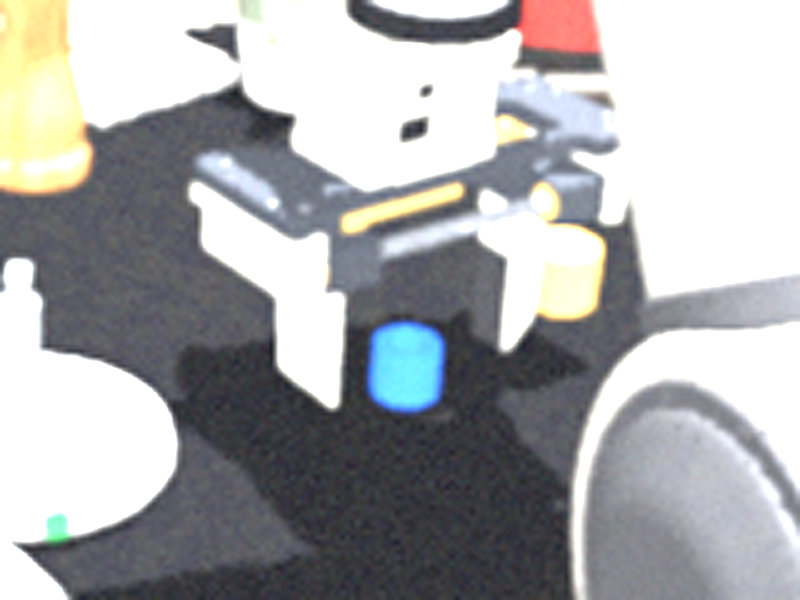

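Call:
carry_out --targets '[[[0,0,0],0],[[0,0,0],0],[[0,0,0],0],[[0,0,0],0],[[0,0,0],0],[[0,0,0],0],[[0,0,0],0],[[0,0,0],0]]' --fingers 1 --grip_force 10

```text
time: 8.6
tool_pos: [0.4881, -0.0384, -0.0228]
tool_rot: [3.14, -0.009, 0.004]
contact_force: [0.3, 0.5, -1.2]
opening: 0.0299
```

Run:
```python
from h import *
s,p,R=st();im=eyes.read_camera("wrist");i=eyes.camera_info("wrist")
print(s["opening"],p)
cv2.imwrite("pics/c11.png",cv2.resize(np.clip(im[220:340,240:400,::-1]*3.,0,255).astype(np.uint8),None,fx=5,fy=5,interpolation=cv2.INTER_CUBIC))
plan([.487,-.0382,.11],0,1)
```

```text
0.029887164327072578 [ 0.48813625 -0.03840841 -0.02280017]
pos [ 0.4881 -0.0384 -0.0228] rot [ 3.1401 -0.0088  0.0035] dist 0.1328
[[0.0, -0.0, -0.1328], 0.0035]
```

View pics/c11.png

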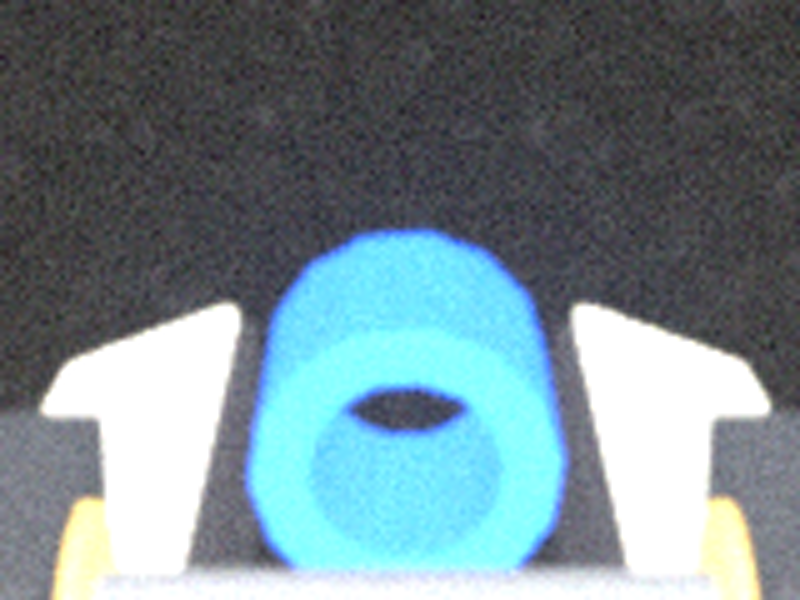

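Gripped: opening 29.9 mm matches the 30 mm sleeve. Underside is at z=0 when tool z = −0.0228, so home is tool z ≈ +0.007. Lifting and carrying it over.

Call:
carry_out --targets '[[[0,0,-0.02],0],[[0,0,-0.03],0],[[0,0,-0.03],0],[[0,0,-0.03],0],[[0.004,-0.02,-0.01],0],[[0.006,-0.03,0],0],[[0.006,-0.035,0],0],[[0.006,-0.035,0],0],[[0.005,-0.03,0],0],[[0,0,0],0]]'

```text
time: 9.9
tool_pos: [0.5138, 0.1159, 0.1009]
tool_rot: [3.141, -0.008, 0.001]
contact_force: [-0.2, -0.7, 0.2]
opening: 0.0297
```

Run:
```python
from h import *
plan([.5218,.1407,.098],.0035,1)
```

```text
pos [0.5138 0.1159 0.1009] rot [ 3.1406e+00 -7.9000e-03  1.5000e-03] dist 0.0263
[[0.0081, -0.0248, 0.0029], -0.002]
```

Run:
```python
from h import *
import pickle
s,p,R=st();i=eyes.camera_info("wrist");im=eyes.read_camera("wrist")
print(p,s["tool_rot"])
cv2.imwrite("pics/w4.png",im[:,:,::-1]);pickle.dump((i,p,s["tool_rot"]),open("w4.pkl","wb"))
cv2.imwrite("pics/c12.png",cv2.resize(im[190:350,190:400,::-1],None,fx=3.8,fy=3.75,interpolation=cv2.INTER_CUBIC))
```

```text
[0.51375444 0.11587016 0.1009065 ] [ 3.14059089e+00 -7.89091634e-03  1.47287728e-03]
```

View pics/c12.png

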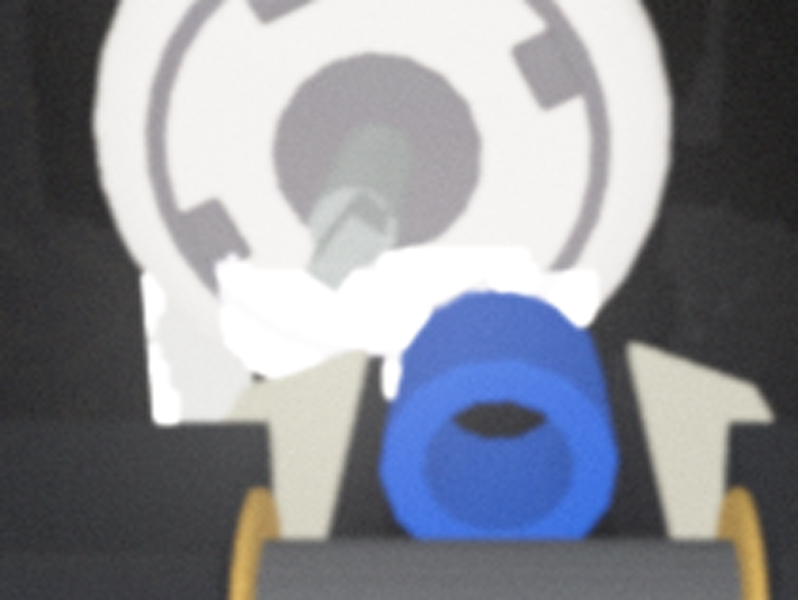

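Run:
```python
from h import *
import pickle
i,p,r=pickle.load(open("w4.pkl","rb"))
f=lambda x,y:((x+.5)/3.8-.5+190,(y+.5)/3.75-.5+190)
se=ray(i,f(378,151.5),.03);sp=ray(i,f(498.5,464),.1497);print(se,sp,"tcp",p)
print("diam",np.linalg.norm(ray(i,f(275,151),.03)-ray(i,f(481,151),.03)),np.linalg.norm(ray(i,f(380,464),.1497)-ray(i,f(617,464),.1497)))
# predicted bore circle top at tcp xy ; spindle shoulder circle z=.078
a=np.linspace(0,2*np.pi,16,endpoint=False)
c=lambda x,y,z,rr:proj(i,[[x+rr*np.cos(t),y+rr*np.sin(t),z] for t in a])
im=cv2.imread("pics/w4.png");v=cv2.resize(im[190:350,190:400],None,fx=3.8,fy=3.75,interpolation=cv2.INTER_CUBIC)
def d(P,col):
    for u in P: cv2.circle(v,(int((u[0]+.5-190)*3.8),int((u[1]+.5-190)*3.75)),2,col,-1)
d(c(p[0],p[1],.1497,.015),(0,0,255));d(c(se[0],se[1],.03,.0225),(0,255,0));d(c(se[0],se[1],.078,.008),(255,0,0))
cv2.imwrite("pics/c13.png",v)
```

```text
[0.52242891 0.1409471  0.03      ] [0.51373031 0.11564243 0.1497    ] tcp [0.51375444 0.11587016 0.1009065 ]
diam 0.043397080884139336 0.029710701997667337
```

View pics/c13.png

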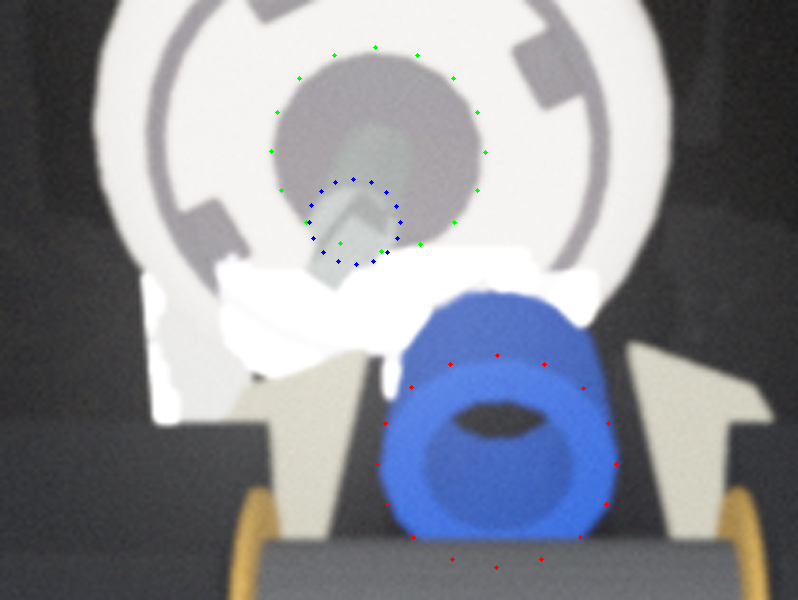

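Call:
carry_out --targets '[[[0.004,-0.012,0],0],[[0.003,-0.009,0],0],[[0.001,-0.002,0],0],[[0,0,0],0]]'

```text
time: 10.45
tool_pos: [0.522, 0.1373, 0.1007]
tool_rot: [3.14, -0.007, -0.002]
contact_force: [0.3, 0.4, -0.0]
opening: 0.0298
```

Run:
```python
from h import *
plan([.5220,.1410,.098],.0015,1)
```

```text
pos [0.522  0.1373 0.1007] rot [ 3.1397e+00 -6.9000e-03 -1.9000e-03] dist 0.0046
[[-0.0, -0.0037, 0.0027], -0.0034]
```

Call:
carry_out --targets '[[[0,-0.0035,0.01],0],[[0,0,0.008],0],[[0,0,0.005],0],[[0,0,0],0]]'

```text
time: 10.95
tool_pos: [0.5215, 0.1403, 0.0754]
tool_rot: [3.139, -0.005, -0.003]
contact_force: [-0.7, -0.2, 0.0]
opening: 0.0299
```

Run:
```python
from h import *
plan([.5220,.1410,.0072],.0015,1)
im=eyes.read_camera("wrist")
cv2.imwrite("pics/c14.png",cv2.resize(im[190:350,220:430,::-1],None,fx=3.8,fy=3.75,interpolation=cv2.INTER_CUBIC))
```

```text
pos [0.5215 0.1403 0.0754] rot [ 3.1393e+00 -5.2000e-03 -2.7000e-03] dist 0.0682
[[0.0001, -0.0009, 0.0682], -0.0042]
```

View pics/c14.png

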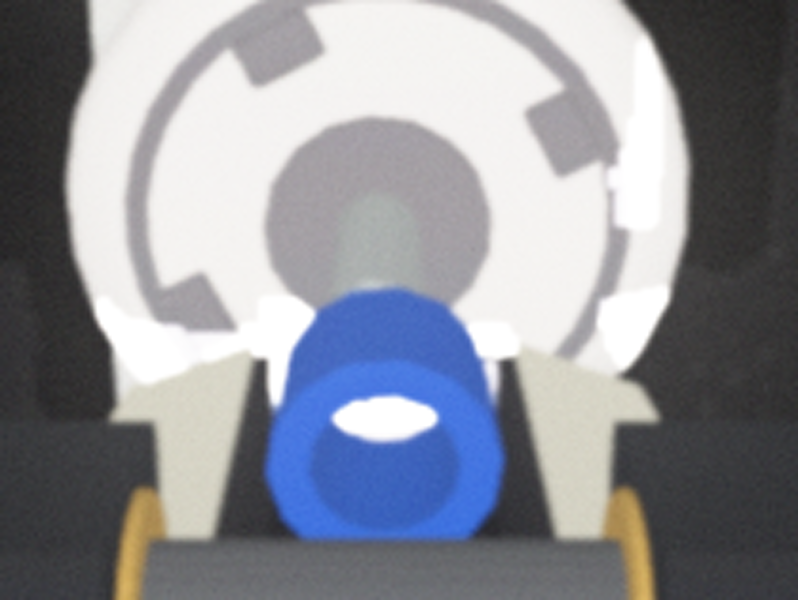

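Call:
carry_out --targets '[[[0.0005,-0.0008,0.004],0],[[0,0,0.004],0],[[0,0,0.004],0],[[0,0,0.003],0]]'

```text
time: 11.5
tool_pos: [0.5228, 0.1411, 0.0603]
tool_rot: [3.14, -0.007, -0.003]
contact_force: [0.5, -0.6, 0.7]
opening: 0.0296
```

Run:
```python
from h import *
plan([.5220,.1410,.0072],.0015,1)
```

```text
pos [0.5228 0.1411 0.0603] rot [ 3.1396e+00 -7.1000e-03 -2.8000e-03] dist 0.0531
[[-0.0012, 0.0, 0.0531], -0.0043]
```

Call:
carry_out --targets '[[[-0.0007,0,0.004],0],[[0,0,0.005],0],[[0,0,0.005],0],[[0,0,0.003],0]]'

```text
time: 12.0
tool_pos: [0.5222, 0.1411, 0.042]
tool_rot: [3.14, -0.007, -0.003]
contact_force: [-0.4, -0.2, 0.3]
opening: 0.0298
```

Run:
```python
from h import *
plan([.5220,.1410,.0072],.0015,1)
```

```text
pos [0.5222 0.1411 0.042 ] rot [ 3.1396e+00 -7.0000e-03 -2.8000e-03] dist 0.0348
[[-0.0004, -0.0, 0.0348], -0.0043]
```

Threaded on without any force. I'll keep lowering it.

Call:
carry_out --targets '[[[0,0,0.007],0],[[0,0,0.008],0],[[0,0,0.007],0],[[0,0,0.004],0],[[0,0,0],0]]'

```text
time: 12.62
tool_pos: [0.5221, 0.141, 0.0136]
tool_rot: [3.139, -0.006, -0.003]
contact_force: [0.3, -0.5, -0.3]
opening: 0.0301
```

Run:
```python
from h import *
plan([.5220,.1410,.0072],.0015,1)
```

```text
pos [0.5221 0.141  0.0136] rot [ 3.1395e+00 -6.0000e-03 -2.9000e-03] dist 0.0064
[[-0.0001, -0.0001, 0.0064], -0.0044]
```

Call:
carry_out --targets '[[[0,0,0.003],0],[[0,0,0.002],0],[[0,0,0.001],0],[[0,0,0.001],0]]'

```text
time: 13.12
tool_pos: [0.5226, 0.141, 0.0071]
tool_rot: [3.14, -0.007, -0.003]
contact_force: [-3.3, 0.3, 9.9]
opening: 0.0293
```

Contact is about 10 N, so it's seated. Releasing.

Call:
carry_out --targets '[[[0,0,0],0],[[0,0,0],0],[[0,0,0],0],[[0,0,0],0]]' --fingers 0

```text
time: 13.62
tool_pos: [0.5229, 0.141, 0.0073]
tool_rot: [3.14, -0.008, -0.003]
contact_force: [0.1, -0.3, -0.1]
opening: 0.065
```

Call:
carry_out --targets '[[[0,0,-0.02],0],[[0,0,-0.03],0],[[0,0,-0.03],0],[[0,0,-0.03],0],[[-0.01,0.01,-0.01],0],[[-0.01,0.02,0],0],[[0,0,0],0]]'

```text
time: 14.5
tool_pos: [0.4985, 0.1095, 0.1285]
tool_rot: [3.139, -0.003, -0.002]
contact_force: [0.1, 0.2, -0.3]
opening: 0.0917
```

Run:
```python
from h import *
import pickle
s,p,R=st();i=eyes.camera_info("wrist");im=eyes.read_camera("wrist")
print(p,s["tool_rot"],s["opening"])
cv2.imwrite("pics/w5.png",im[:,:,::-1]);pickle.dump((i,p,s["tool_rot"]),open("w5.pkl","wb"))
```

```text
[0.49848203 0.1095156  0.12848317] [ 3.13875900e+00 -3.16832682e-03 -2.36795038e-03] 0.09165270473891222
```

View pics/w5.png

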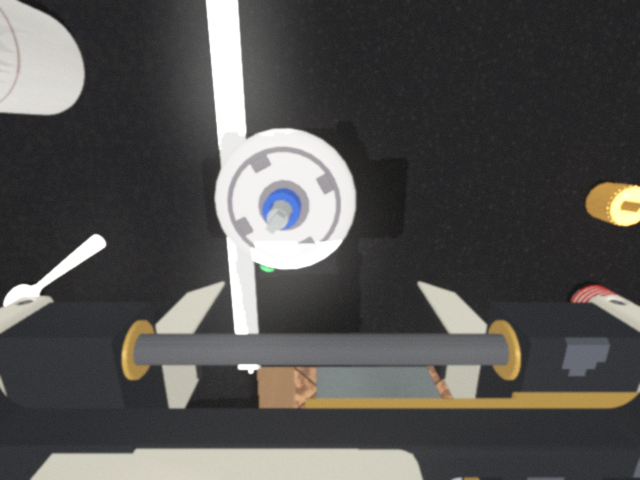

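The blue sleeve sits on the seat round the spindle (283,208). I'll enlarge the tongue.

Run:
```python
import cv2
im=cv2.imread("pics/w5.png")
cv2.imwrite("pics/c15.png",cv2.resize(im[180:240,245:325],None,fx=10,fy=10,interpolation=cv2.INTER_CUBIC))
```

```text
(no output)
```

View pics/c15.png

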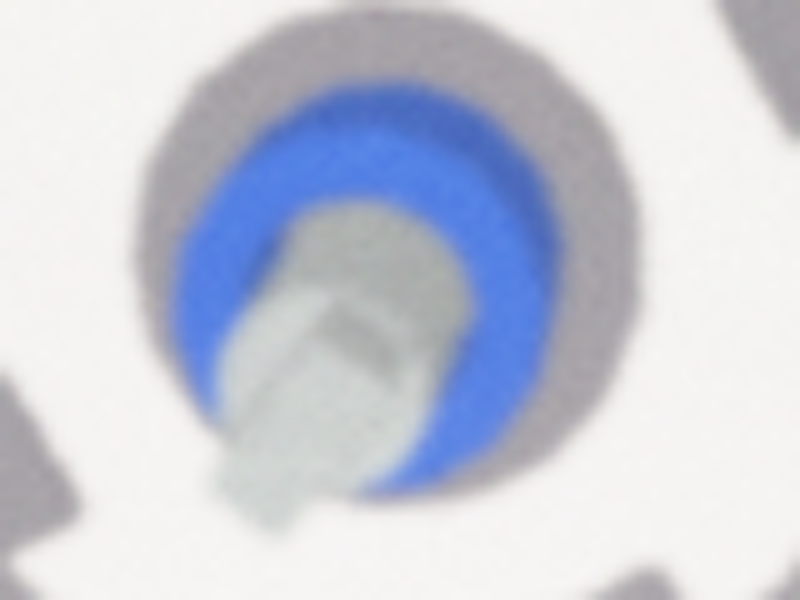

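```bash
cat > ov.py <<'E'
from h import *
import pickle
i,p,r=pickle.load(open("w5.pkl","rb"))
im=cv2.imread("pics/w5.png")
X,Y=.5222,.1410
outs=[]
for deg in (20,28,36,44):
    v=cv2.resize(im[180:240,245:325],None,fx=5,fy=5,interpolation=cv2.INTER_CUBIC)
    t=np.radians(deg);c,s=np.cos(t),np.sin(t)
    for z,col in((.092,(0,0,255)),(.078,(255,0,255))):
        q=[[X+c*a-s*b,Y+s*a+c*b,z] for a,b in((.007,.0035),(-.007,.0035),(-.007,-.0035),(.007,-.0035))]
        u=((proj(i,q)+.5-[245,180])*5).astype(int);cv2.polylines(v,[u.reshape(-1,1,2)],True,col,1)
    th=np.linspace(0,6.28,40);u=((proj(i,[[X+.008*np.cos(a),Y+.008*np.sin(a),.078] for a in th])+.5-[245,180])*5).astype(int)
    cv2.polylines(v,[u.reshape(-1,1,2)],True,(0,160,0),1)
    cv2.putText(v,str(deg),(5,25),0,.7,(0,0,0),2);outs.append(v)
cv2.imwrite("pics/c16.png",cv2.vconcat([cv2.hconcat(outs[:2]),cv2.hconcat(outs[2:])]))
E
python3 ov.py
```

```text
(no output)
```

View pics/c16.png

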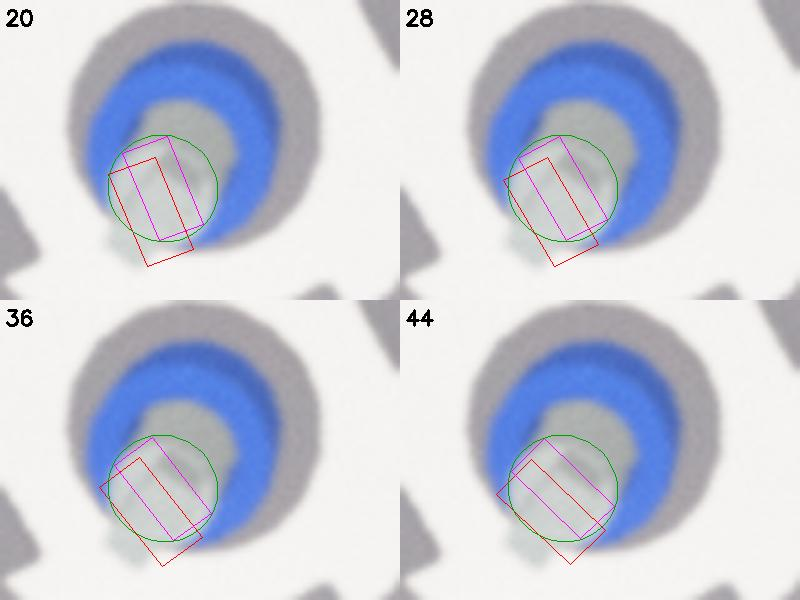

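```bash
sed -i 's/(20,28,36,44)/(-24,-30,-36,-42)/' ov.py; python3 ov.py
```

```text
(no output)
```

View pics/c16.png

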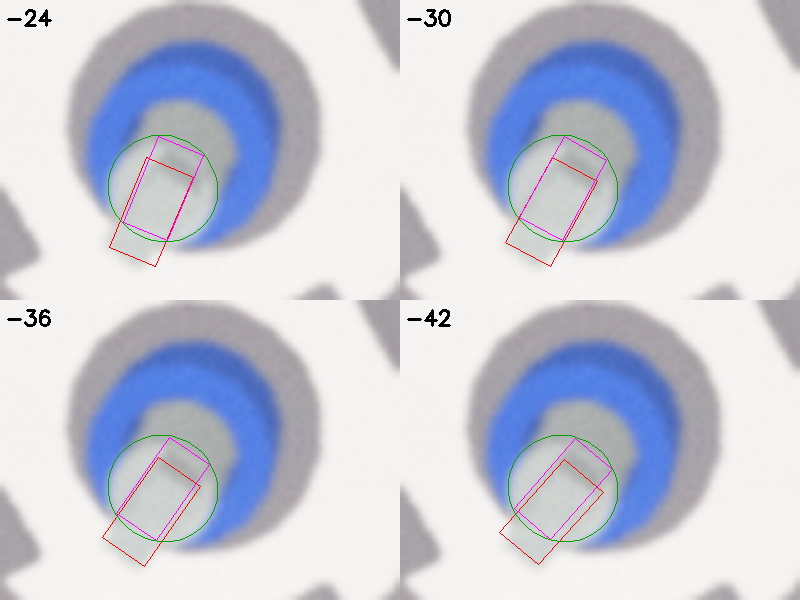

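Tongue fits at about −34° world yaw (between −30 and −36). Going to the washer now.

Call:
carry_out --targets '[[[-0.002,0.03,0],0],[[-0.002,0.045,0],0],[[-0.002,0.05,0],0],[[-0.002,0.05,0],0],[[-0.002,0.05,0],0],[[-0.002,0.05,0],0],[[-0.002,0.05,0],0],[[-0.002,0.04,0],0],[[-0.002,0.02,0],0],[[0,0,0],0]]'

```text
time: 15.8
tool_pos: [0.4799, -0.2821, 0.1217]
tool_rot: [-3.138, 0.003, 0.002]
contact_force: [-0.2, -0.2, 0.6]
opening: 0.0921
```

Run:
```python
from h import *
import pickle
s,p,R=st();i=eyes.camera_info("wrist");im=eyes.read_camera("wrist")
print(p,s["tool_rot"],s["opening"])
cv2.imwrite("pics/w6.png",im[:,:,::-1]);pickle.dump((i,p,s["tool_rot"]),open("w6.pkl","wb"))
```

```text
[ 0.47990724 -0.28207294  0.12169114] [-3.13792542e+00  3.08018796e-03  1.72364160e-03] 0.09205015754828705
```

View pics/w6.png

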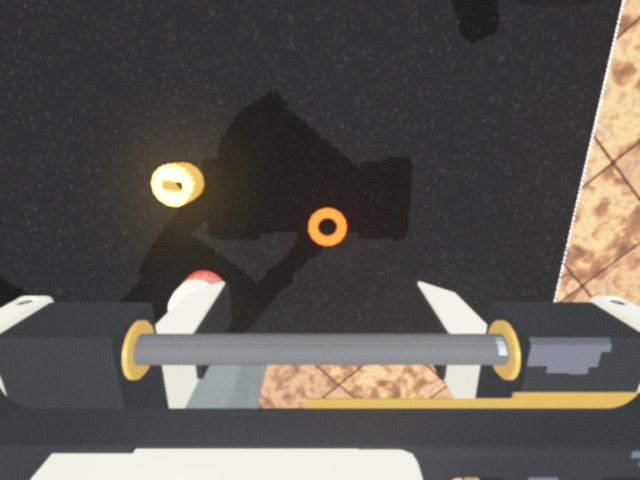

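Run:
```python
import cv2
im=cv2.imread("pics/w6.png")
a=cv2.resize(im[200:260,290:370],None,fx=5,fy=5,interpolation=cv2.INTER_CUBIC)
b=cv2.resize(im[155:215,140:220],None,fx=5,fy=5,interpolation=cv2.INTER_CUBIC)
cv2.imwrite("pics/c17.png",cv2.hconcat([a,b]))
```

```text
(no output)
```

View pics/c17.png

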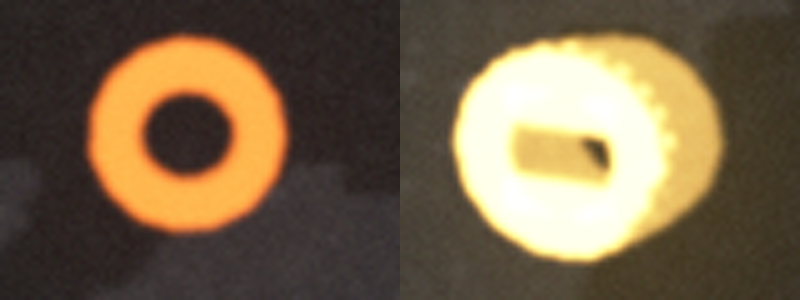

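Run:
```python
from h import *
import pickle
i,p,r=pickle.load(open("w6.pkl","rb"))
f=lambda x,y,ox,oy:((x+.5)/5-.5+ox,(y+.5)/5-.5+oy)
w=ray(i,f(187.5,135,290,200),.006);print("washer",w.round(4))
print("diam",np.linalg.norm(ray(i,f(88,135,290,200),.006)-ray(i,f(288,135,290,200),.006)))
print("bushing",ray(i,f(162,151,140,155),.03).round(4))
for a,b in [((115,125),(212,136)),((115,173),(210,184))]:
    d=ray(i,f(*b,140,155),.03)-ray(i,f(*a,140,155),.03);print(np.degrees(np.arctan2(d[1],d[0]))+180,np.linalg.norm(d))
plan([w[0],w[1],.03],0,1)
```

```text
washer [ 0.4786 -0.2878  0.006 ]
diam 0.037288888885136665
bushing [ 0.5205 -0.1583  0.03  ]
83.67088540420374 0.015940929789388176
83.48245990293707 0.015743569721349125
pos [ 0.4799 -0.2811  0.1217] rot [-3.1375e+00  3.4000e-03  2.6000e-03] dist 0.0919
[[-0.001, 0.007, 0.0917], 0.0026]
```

Call:
carry_out --targets '[[[-0.0005,0.004,0.02],0],[[-0.0005,0.003,0.03],0],[[0,0,0.03],0],[[0,0,0.02],0],[[0,0,0.015],0],[[0,0,0.01],0],[[0,0,0],0]]'

```text
time: 16.73
tool_pos: [0.4817, -0.2766, -0.0056]
tool_rot: [-3.136, 0.002, 0.014]
contact_force: [-0.4, -0.8, 1.3]
opening: 0.0919
```

Run:
```python
from h import *
plan([.4786,-.2878,-.029],0,1)
```

```text
pos [ 0.4817 -0.2766 -0.0056] rot [-3.1355e+00  1.9000e-03  1.3500e-02] dist 0.0261
[[-0.0032, 0.0113, 0.0234], 0.0135]
```

Call:
carry_out --targets '[[[-0.002,0.006,0.004],0.007],[[-0.001,0.005,0.004],0.006],[[0,0,0.003],0],[[0,0,0],0]]'

```text
time: 17.23
tool_pos: [0.4795, -0.2896, -0.0157]
tool_rot: [-3.138, -0.001, -0.001]
contact_force: [0.2, 1.4, 0.4]
opening: 0.0918
```

Run:
```python
from h import *
plan([.4786,-.2878,-.029],0,1)
```

```text
pos [ 0.4795 -0.2896 -0.0157] rot [-3.1377e+00 -8.0000e-04 -1.2000e-03] dist 0.0135
[[-0.0009, -0.0017, 0.0134], -0.0012]
```

Call:
carry_out --targets '[[[-0.0009,-0.0015,0.005],0],[[0,0,0.003],0],[[0,0,0.002],0],[[0,0,0],0]]'

```text
time: 17.73
tool_pos: [0.4786, -0.2877, -0.0263]
tool_rot: [-3.138, -0.001, -0.001]
contact_force: [0.6, -0.2, -0.5]
opening: 0.0919
```

Run:
```python
from h import *
plan([.4786,-.2878,-.029],0,1)
im=eyes.read_camera("wrist")
cv2.imwrite("pics/w7.png",im[:,:,::-1])
i=eyes.camera_info("scene");im=eyes.read_camera("scene");u=proj(i,[[.4786,-.2878,0]])[0].astype(int);print(u)
```

```text
pos [ 0.4786 -0.2877 -0.0263] rot [-3.1377e+00 -7.0000e-04 -1.0000e-03] dist 0.0027
[[0.0, 0.0001, 0.0027], -0.001]
[439 253]
```

View pics/w7.png

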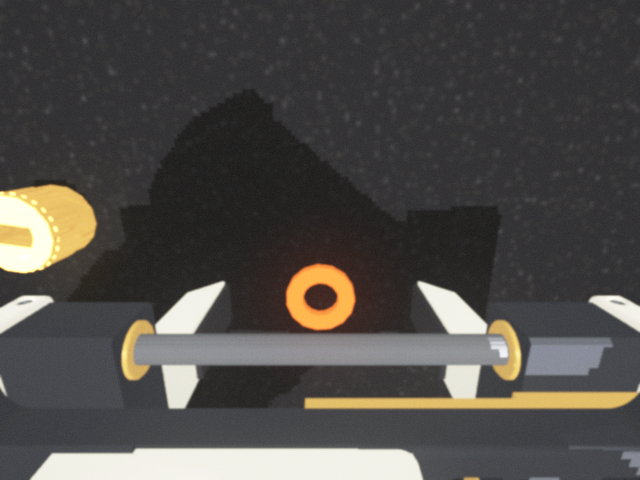

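Call:
carry_out --targets '[[[0,0,0.002],0],[[0,0,0.0005],0]]'

```text
time: 18.08
tool_pos: [0.4789, -0.288, -0.0285]
tool_rot: [-3.138, -0.001, -0.001]
contact_force: [0.1, -0.7, -0.3]
opening: 0.0916
```

Call:
carry_out --targets '[[[0,0,0.0015],0],[[0,0,0],0]]'

```text
time: 18.32
tool_pos: [0.4789, -0.288, -0.0302]
tool_rot: [-3.138, -0.001, -0.001]
contact_force: [0.2, -0.2, -0.0]
opening: 0.0917
```

Call:
carry_out --targets '[[[0,0,0.0015],0],[[0,0,0],0]]'

```text
time: 18.58
tool_pos: [0.4789, -0.288, -0.0318]
tool_rot: [-3.138, -0.001, -0.001]
contact_force: [0.6, -0.2, 0.3]
opening: 0.0918
```

Call:
carry_out --targets '[[[0,0,0.001],0],[[0,0,0],0]]'

```text
time: 18.82
tool_pos: [0.4789, -0.288, -0.0328]
tool_rot: [-3.138, -0.001, -0.001]
contact_force: [-0.6, 0.1, 0.0]
opening: 0.0918
```

Call:
carry_out --targets '[[[0,0,0.001],0],[[0,0,0],0]]'

```text
time: 19.08
tool_pos: [0.4789, -0.288, -0.0338]
tool_rot: [-3.138, -0.002, -0.001]
contact_force: [0.5, 0.0, 0.2]
opening: 0.0918
```

Run:
```python
from h import *
im=eyes.read_camera("scene");x,y=436,250
a=cv2.resize(im[y-60:y+60,x-80:x+80,::-1],None,fx=5,fy=5,interpolation=cv2.INTER_CUBIC)
cv2.imwrite("pics/c18.png",np.clip(a*2.5,0,255).astype(np.uint8))
```

```text
(no output)
```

View pics/c18.png

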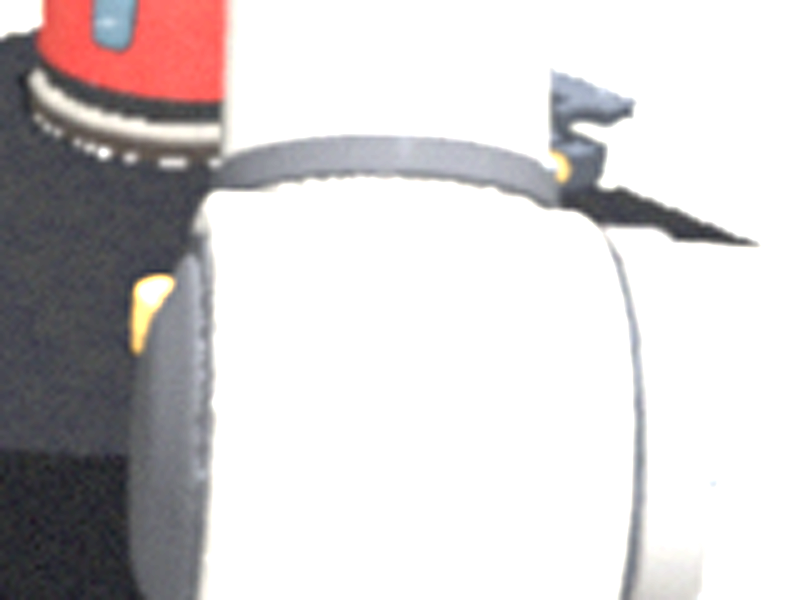

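Arm hides the washer in the scene view, so I'll feel for the table in 1 mm steps.

Call:
carry_out --targets '[[[0,0,0.001],0],[[0,0,0.0005],0]]'

```text
time: 19.38
tool_pos: [0.479, -0.2881, -0.0353]
tool_rot: [-3.138, -0.002, -0.001]
contact_force: [0.0, -0.0, 0.5]
opening: 0.0916
```

Call:
carry_out --targets '[[[0,0,0.0008],0],[[0,0,0],0]]'

```text
time: 19.62
tool_pos: [0.4791, -0.2881, -0.0359]
tool_rot: [-3.139, -0.002, -0.001]
contact_force: [-0.4, 0.6, 1.1]
opening: 0.0918
```

Closing on the washer.

Call:
carry_out --targets '[[[0,0,0],0],[[0,0,0],0],[[0,0,0],0],[[0,0,0],0],[[0,0,0],0],[[0,0,0],0],[[0,0,0],0]]' --fingers 1 --grip_force 10

```text
time: 20.5
tool_pos: [0.4793, -0.2884, -0.0359]
tool_rot: [-3.139, -0.002, -0.001]
contact_force: [0.6, -0.2, 0.6]
opening: 0.0353
```

Run:
```python
from h import *
s,p,R=st();im=eyes.read_camera("wrist");i=eyes.camera_info("wrist")
print(s["opening"],p)
cv2.imwrite("pics/c19.png",cv2.resize(np.clip(im[220:340,240:400,::-1]*2.,0,255).astype(np.uint8),None,fx=5,fy=5,interpolation=cv2.INTER_CUBIC))
```

```text
0.035263249992497164 [ 0.47926755 -0.28841307 -0.03592137]
```

View pics/c19.png

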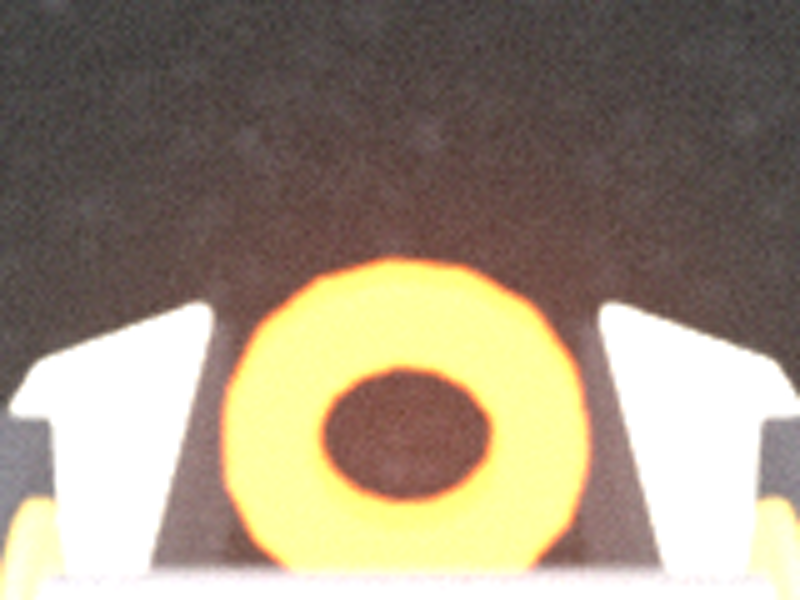

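Run:
```python
from h import *
i=eyes.camera_info("wrist");s,p,R=st()
print(s["opening"],p,ray(i,(240+407.5/5-.5,220+434.5/5-.5),.006),ray(i,(240+407.5/5-.5,220+434.5/5-.5),.0045))
```

```text
0.035154955246288686 [ 0.47921379 -0.2883859  -0.03595016] [ 0.47955355 -0.28886239  0.006     ] [ 0.47875603 -0.28885946  0.0045    ]
```

Call:
carry_out --targets '[[[0,0,-0.015],0],[[0,0,-0.03],0],[[0,0,-0.035],0],[[0,0,-0.035],0],[[0.003,-0.02,-0.02],0],[[0.005,-0.04,0],0],[[0.006,-0.055,0],0],[[0.006,-0.055,0],0],[[0.006,-0.055,0],0],[[0.006,-0.055,0],0]]'

```text
time: 21.8
tool_pos: [0.5137, -0.0048, 0.1137]
tool_rot: [3.141, -0.012, -0.009]
contact_force: [1.3, 0.4, 0.3]
opening: 0.0348
```

Run:
```python
from h import *
print(st()[0]["opening"]);plan([.5222,.141,.1],0,1)
```

```text
0.034811658347772625
pos [ 0.5137 -0.0048  0.1137] rot [ 3.1408 -0.0116 -0.0088] dist 0.1467
[[0.0071, -0.1459, 0.0137], -0.0088]
```

Call:
carry_out --targets '[[[0.002,-0.02,0],0],[[0.002,-0.035,0],0],[[0.002,-0.035,0],0],[[0.001,-0.025,0],0],[[0,-0.01,0],-0.004],[[0,0,0],-0.004]]'

```text
time: 22.55
tool_pos: [0.5212, 0.1283, 0.1195]
tool_rot: [3.141, -0.017, 0.006]
contact_force: [-0.4, -0.4, 0.2]
opening: 0.0351
```

Run:
```python
from h import *
import pickle
s,p,R=st();i=eyes.camera_info("wrist");im=eyes.read_camera("wrist")
print(s["opening"]);plan([.5222,.141,.085],0,1)
cv2.imwrite("pics/w8.png",im[:,:,::-1]);pickle.dump((i,p,s["tool_rot"]),open("w8.pkl","wb"))
cv2.imwrite("pics/c20.png",cv2.resize(im[190:350,220:430,::-1],None,fx=3.8,fy=3.75,interpolation=cv2.INTER_CUBIC))
```

```text
0.035137799594567726
pos [0.5212 0.1279 0.1195] rot [ 3.1411 -0.0169  0.0058] dist 0.0369
[[0.0004, -0.0131, 0.0345], 0.0058]
```

View pics/c20.png

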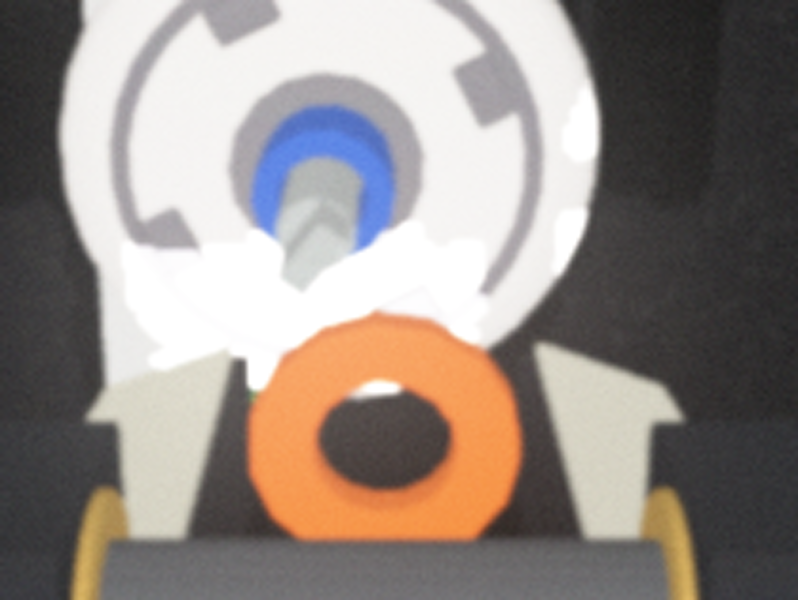

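Run:
```python
from h import *
import pickle
i,p,r=pickle.load(open("w8.pkl","rb"))
f=lambda x,y:((x+.5)/3.8-.5+220,(y+.5)/3.75-.5+190)
print("washer",ray(i,f(384,448),.1614),p)
print("D",np.linalg.norm(ray(i,f(247,448),.1614)-ray(i,f(521,448),.1614)))
im=cv2.imread("pics/w8.png");v=cv2.resize(im[190:350,220:430],None,fx=3.8,fy=3.75,interpolation=cv2.INTER_CUBIC)
a=np.linspace(0,2*np.pi,24,endpoint=False)
def d(x,y,z,rr,col):
    for u in proj(i,[[x+rr*np.cos(t),y+rr*np.sin(t),z] for t in a]): cv2.circle(v,(int((u[0]+.5-220)*3.8),int((u[1]+.5-190)*3.75)),2,col,-1)
d(p[0],p[1],.1614,.018,(255,0,0));d(p[0],p[1],.1614,.00925,(255,0,0))
d(.5222,.141,.03,.0225,(0,200,0));d(.5222,.141,.056,.015,(0,0,255));d(.5222,.141,.078,.008,(255,0,255))
cv2.imwrite("pics/c21.png",v)
```

```text
washer [0.51937603 0.12810584 0.1614    ] [0.52118783 0.12828656 0.11952193]
D 0.035810921985647046
```

View pics/c21.png

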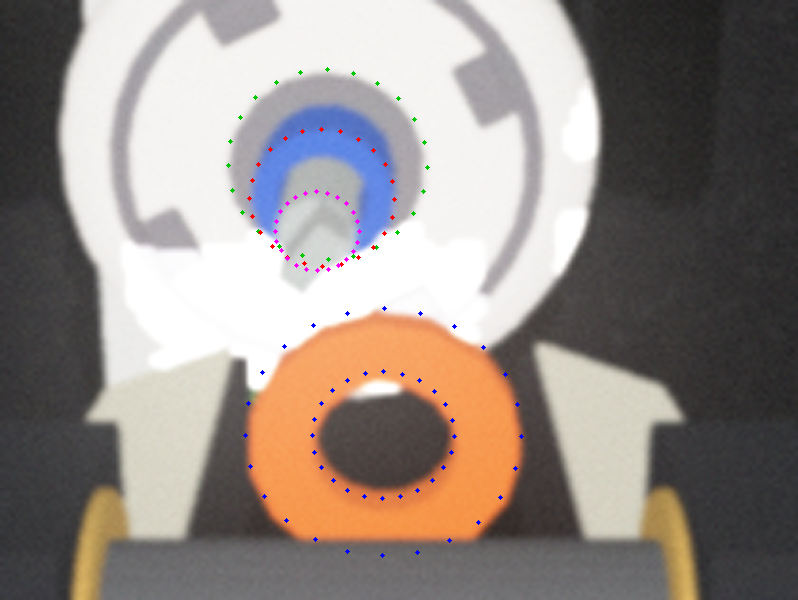

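Call:
carry_out --targets '[[[0.0005,-0.006,0.008],0.004],[[0.0005,-0.005,0.01],0],[[0,-0.001,0.008],0],[[0,0,0],0]]'

```text
time: 23.1
tool_pos: [0.5223, 0.1383, 0.091]
tool_rot: [3.141, -0.015, -0.002]
contact_force: [0.5, 0.5, 0.1]
opening: 0.035
```

Run:
```python
from h import *
import pickle
s,p,R=st();print(s["opening"]);plan([.5226,.141,.062],0,1)
print("tip est",p+R@[0,0,-.036])
```

```text
0.03499766111759575
pos [0.5223 0.1383 0.091 ] rot [ 3.1406e+00 -1.5100e-02 -1.6000e-03] dist 0.0291
[[-0.0002, -0.0027, 0.029], -0.0016]
tip est [0.52178629 0.13834377 0.12697691]
```

Call:
carry_out --targets '[[[0.0003,-0.0027,0.007],0],[[0,0,0.008],0],[[0,0,0.006],0],[[0,0,0],0]]'

```text
time: 23.6
tool_pos: [0.5231, 0.1409, 0.0684]
tool_rot: [3.14, -0.015, -0.002]
contact_force: [-0.1, -0.4, -0.2]
opening: 0.0347
```

Run:
```python
from h import *
s,p,R=st();t=p+R@[0,0,-.036];print("tip est",t, "corr tool",R.T@(np.array([.5222,.141,t[2]])-t))
im=eyes.read_camera("wrist")
cv2.imwrite("pics/c22.png",cv2.resize(im[190:350,220:430,::-1],None,fx=3.8,fy=3.75,interpolation=cv2.INTER_CUBIC))
```

```text
tip est [0.52251887 0.14098863 0.10441172] corr tool [-3.18849957e-04 -1.08069260e-05 -4.77881269e-06]
```

View pics/c22.png

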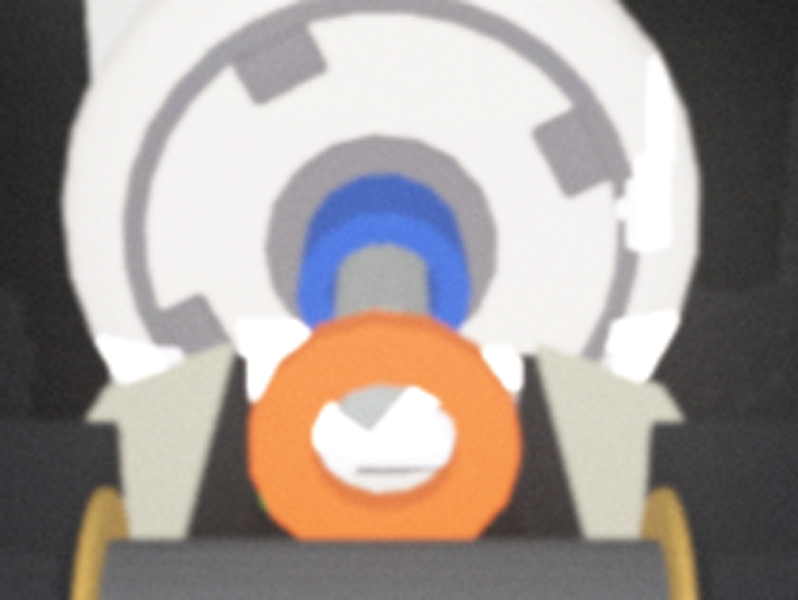

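Washer is just above the tongue; laterally everything lines up at column ~383. Lowering.

Call:
carry_out --targets '[[[-0.0003,0,0.004],0],[[0,0,0.005],0],[[0,0,0.005],0],[[0,0,0.003],0]]'

```text
time: 24.15
tool_pos: [0.5237, 0.141, 0.0512]
tool_rot: [3.141, -0.017, -0.002]
contact_force: [-0.4, -0.8, 0.1]
opening: 0.0351
```

Run:
```python
from h import *
s,p,R=st();t=p+R@[0,0,-.036];print("tip est",t, "corr tool",R.T@(np.array([.5222,.141,t[2]])-t),s["contact_force"])
im=eyes.read_camera("wrist")
cv2.imwrite("pics/c23.png",cv2.resize(im[190:350,220:430,::-1],None,fx=3.8,fy=3.75,interpolation=cv2.INTER_CUBIC))
```

```text
tip est [0.52310415 0.14098374 0.08720409] corr tool [-9.04048446e-04 -1.45782828e-05 -1.52707450e-05] [-0.39925176 -0.80728643  0.12831739]
```

View pics/c23.png

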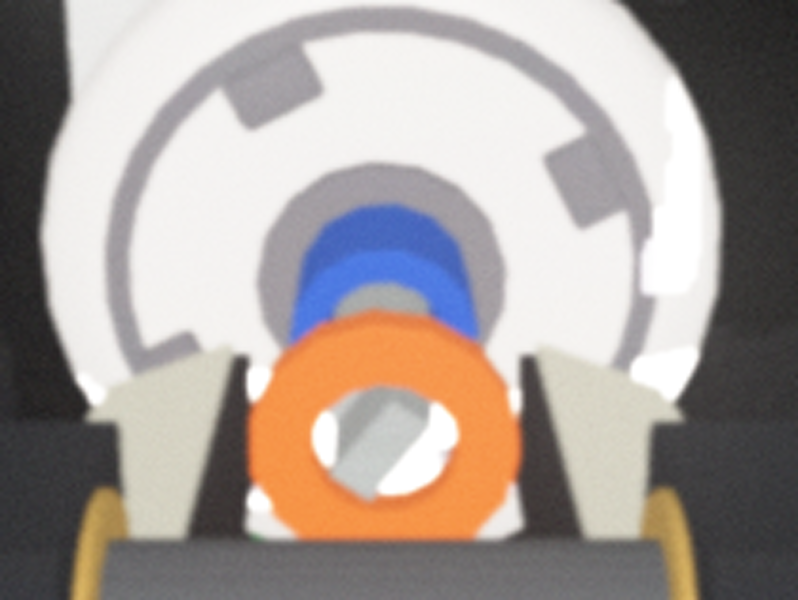

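Call:
carry_out --targets '[[[-0.0008,0,0.004],0],[[-0.0002,0,0.004],0],[[0,0,0.003],0],[[0,0,0.001],0]]'

```text
time: 24.7
tool_pos: [0.5227, 0.1409, 0.038]
tool_rot: [3.141, -0.016, -0.002]
contact_force: [0.9, -0.1, -0.8]
opening: 0.0348
```

Run:
```python
from h import *
s,p,R=st();t=p+R@[0,0,-.036];print("tip est",t, "corr tool",R.T@(np.array([.5222,.141,t[2]])-t),s["contact_force"],s["opening"])
```

```text
tip est [0.52206702 0.14096472 0.07402136] corr tool [ 1.32900953e-04 -3.55216936e-05  2.13480268e-06] [ 0.88436486 -0.06233534 -0.75067679] 0.03483038016702382
```

Call:
carry_out --targets '[[[0,0,0.005],0],[[0,0,0.005],0],[[-0.0002,0,0.003],0],[[0,0,0.002],0]]'

```text
time: 25.2
tool_pos: [0.5228, 0.1409, 0.022]
tool_rot: [3.141, -0.017, -0.002]
contact_force: [0.4, 0.1, -0.6]
opening: 0.0352
```

Call:
carry_out --targets '[[[0,0,0.0015],0],[[0,0,0.001],0]]'

```text
time: 25.45
tool_pos: [0.523, 0.141, 0.0199]
tool_rot: [3.141, -0.017, -0.002]
contact_force: [-3.3, -1.1, 10.6]
opening: 0.0352
```

Washer seated at 10.6 N, tool z as predicted (0.020). Releasing.

Call:
carry_out --targets '[[[0,0,0],0],[[0,0,0],0],[[0,0,0],0],[[0,0,0],0]]' --fingers 0

```text
time: 25.95
tool_pos: [0.5233, 0.141, 0.0201]
tool_rot: [3.141, -0.018, -0.002]
contact_force: [0.6, 0.2, -0.4]
opening: 0.0703
```

Call:
carry_out --targets '[[[0,0,-0.02],0],[[0,0,-0.03],0],[[0,0,-0.03],0],[[0,0,-0.02],0],[[-0.01,0.01,-0.01],0],[[-0.01,0.02,0],0],[[0,0,0],0]]'

```text
time: 26.82
tool_pos: [0.4982, 0.1093, 0.1315]
tool_rot: [3.14, -0.013, -0.001]
contact_force: [0.9, 0.0, 0.2]
opening: 0.0921
```

Run:
```python
from h import *
import pickle
s,p,R=st();i=eyes.camera_info("wrist");im=eyes.read_camera("wrist")
print(p,s["tool_rot"],s["opening"])
cv2.imwrite("pics/w9.png",im[:,:,::-1]);pickle.dump((i,p,s["tool_rot"]),open("w9.pkl","wb"))
u=proj(i,[[.5222,.141,.06]])[0].astype(int);x,y=u;print(u)
cv2.imwrite("pics/c24.png",cv2.resize(im[y-45:y+45,x-60:x+60,::-1],None,fx=6.6,fy=6.6,interpolation=cv2.INTER_CUBIC))
```

```text
[0.49818542 0.10933419 0.13154896] [ 3.13999413e+00 -1.34495642e-02 -1.41308914e-03] 0.09206537890314007
[280 211]
```

View pics/c24.png

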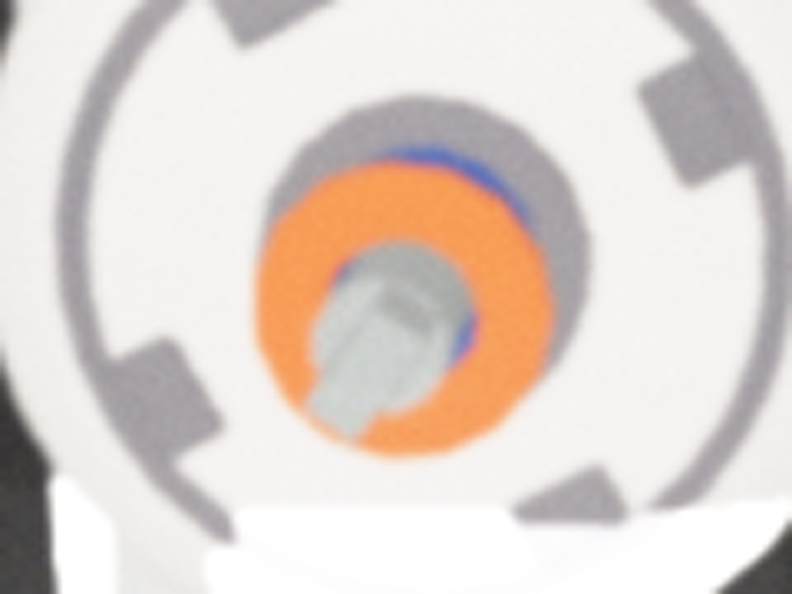

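Washer is home over the sleeve; tongue again reads ≈ −34°. Now the bushing.

Call:
carry_out --targets '[[[0.003,0.025,0],0],[[0.003,0.04,0],0],[[0.003,0.045,-0.005],0],[[0.003,0.045,-0.005],0],[[0.003,0.045,0],0],[[0.003,0.035,0],0],[[0.002,0.015,0],0],[[0,0,0],0]]'

```text
time: 27.88
tool_pos: [0.5192, -0.1439, 0.1387]
tool_rot: [-3.139, -0.01, 0.002]
contact_force: [0.1, 0.6, -0.6]
opening: 0.0917
```

Run:
```python
from h import *
import pickle
plan([.5205,-.1583,.06],0,1)
s,p,R=st();i=eyes.camera_info("wrist");im=eyes.read_camera("wrist")
cv2.imwrite("pics/w10.png",im[:,:,::-1]);pickle.dump((i,p,s["tool_rot"]),open("w10.pkl","wb"))
u=proj(i,[[.5205,-.1583,.02]])[0].astype(int);x,y=u;print(u)
cv2.imwrite("pics/c25.png",cv2.resize(im[y-30:y+30,x-40:x+40,::-1],None,fx=10,fy=10,interpolation=cv2.INTER_CUBIC))
```

```text
pos [ 0.5192 -0.1439  0.1387] rot [-3.1395e+00 -1.0200e-02  1.9000e-03] dist 0.08
[[0.0005, 0.0146, 0.0787], 0.0019]
[336 224]
```

View pics/c25.png

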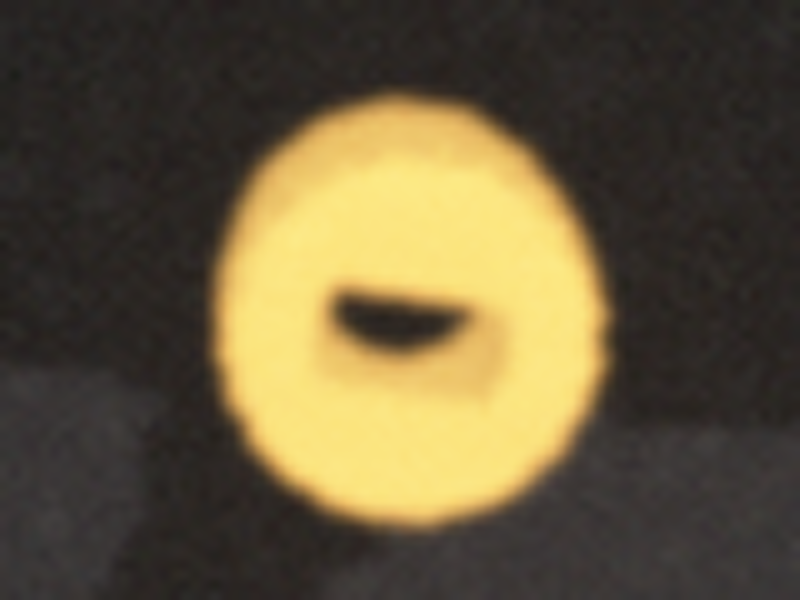

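Run:
```python
from h import *
import pickle
i,p,r=pickle.load(open("w10.pkl","rb"))
f=lambda x,y:((x+.5)/10-.5+336-40,(y+.5)/10-.5+224-30)
print(ray(i,f(412,344),.03))
for a,b in [((337,288),(500,308)),((320,375),(490,400))]:
    d=ray(i,f(*b),.03)-ray(i,f(*a),.03);print(np.degrees(np.arctan2(d[1],d[0]))+180)
```

```text
[ 0.52002091 -0.15843555  0.03      ]
83.02001118620562
81.55281266424313
```

Call:
carry_out --targets '[[[0,0.007,0.02],0],[[0,0.006,0.03],0],[[0,0.002,0.03],0],[[0,0,0.015],0],[[0,0,0],0]]'

```text
time: 28.55
tool_pos: [0.5212, -0.1506, 0.0422]
tool_rot: [-3.138, -0.011, 0.01]
contact_force: [0.0, -0.0, 0.4]
opening: 0.0918
```

Run:
```python
from h import *
s,p,R=st();t=p+R@[0,0,-.036];print(p,"tip est",t,"corr tool",R.T@(np.array([.5206,-.1584,.005])-t),s["tool_rot"])
```

```text
[ 0.52123322 -0.15060874  0.04222848] tip est [ 0.52082686 -0.15074623  0.07822593] corr tool [-0.0011365   0.00792188  0.07318893] [-3.13789183 -0.01132766  0.01048073]
```

Call:
carry_out --targets '[[[-0.0003,0.005,0.008],0.005],[[-0.0003,0.003,0.012],0.005],[[0,0,0.012],0],[[0,0,0.008],0],[[0,0,0],0]]'

```text
time: 29.18
tool_pos: [0.5227, -0.1591, 0.0016]
tool_rot: [-3.139, -0.015, 0.0]
contact_force: [0.6, -0.4, 0.6]
opening: 0.0918
```

Run:
```python
from h import *
s,p,R=st();t=p+R@[0,0,-.036];print(p,"tip est",t,"corr tool",R.T@(np.array([.5203,-.1584,.005])-t),s["tool_rot"],s["contact_force"])
```

```text
[ 0.52272061 -0.1591325   0.00162434] tip est [ 0.52218931 -0.15921468  0.03762032] corr tool [-0.00237032 -0.00074097  0.03259066] [-3.13931415e+00 -1.47595676e-02  2.87686322e-04] [ 0.57379499 -0.44338092  0.59095302]
```

Call:
carry_out --targets '[[[-0.0012,-0.0007,0.006],0],[[-0.0008,0,0.01],0],[[-0.0005,0,0.009],0],[[-0.0002,0,0.004],0],[[0,0,0],0]]'

```text
time: 29.8
tool_pos: [0.5204, -0.1583, -0.0293]
tool_rot: [-3.139, -0.015, 0.0]
contact_force: [0.0, 0.5, 0.1]
opening: 0.0919
```

Run:
```python
from h import *
s,p,R=st();t=p+R@[0,0,-.036];print(p,"tip est",t,"corr tool",R.T@(np.array([.5203,-.1584,.005])-t),s["tool_rot"],s["contact_force"])
```

```text
[ 0.52043413 -0.15827519 -0.02930733] tip est [ 0.51989371 -0.15835502  0.00668852] corr tool [3.80882108e-04 4.88762622e-05 1.69432573e-03] [-3.13938074e+00 -1.50132574e-02  3.68821530e-04] [0.01319139 0.5052159  0.13055577]
```

Call:
carry_out --targets '[[[0,0,0],0],[[0,0,0],0],[[0,0,0],0],[[0,0,0],0],[[0,0,0],0],[[0,0,0],0],[[0,0,0],0],[[0,0,0],0]]' --fingers 1 --grip_force 20

```text
time: 30.8
tool_pos: [0.5211, -0.1586, -0.0284]
tool_rot: [-3.14, -0.017, 0.0]
contact_force: [0.0, -0.5, 0.0]
opening: 0.0336
```

Run:
```python
from h import *
import pickle
s,p,R=st();im=eyes.read_camera("wrist");i=eyes.camera_info("wrist")
pickle.dump((i,p,s["tool_rot"]),open("w11.pkl","wb"))
print(s["opening"],p,s["tool_rot"])
cv2.imwrite("pics/w11.png",im[:,:,::-1])
cv2.imwrite("pics/c26.png",cv2.resize(im[250:350,250:390,::-1],None,fx=5.7,fy=5.7,interpolation=cv2.INTER_CUBIC))
```

```text
0.03360770705195555 [ 0.52114866 -0.15857794 -0.02844007] [-3.14016492e+00 -1.67084498e-02  4.14479478e-04]
```

View pics/c26.png

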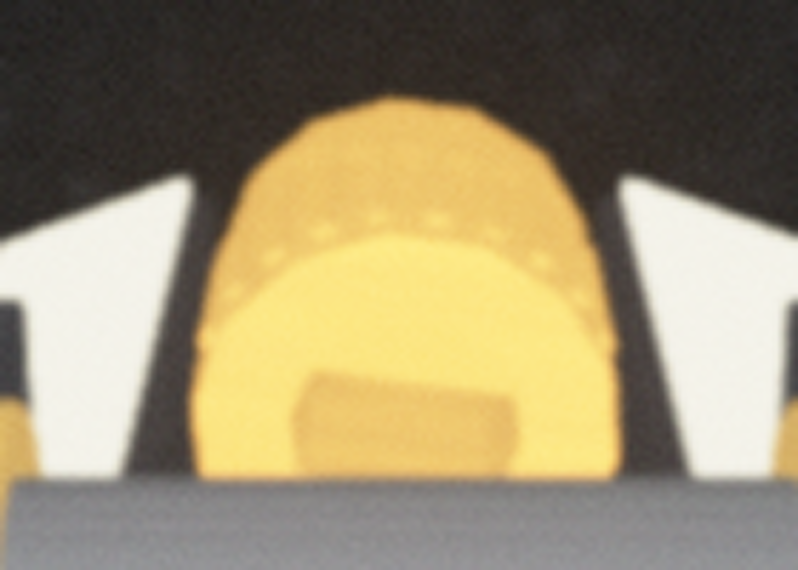

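Bushing gripped (33.6 mm over the ribs); slot is still at ≈83° with tool yaw 0. I need to turn about +62° to match the tongue. Lifting and carrying it across, then turning.

Call:
carry_out --targets '[[[0,0,-0.015],0],[[0,0,-0.03],0],[[0,0,-0.035],0],[[0,0,-0.03],0],[[0,-0.025,-0.01],0],[[0,-0.04,0],0],[[0,-0.05,0],0],[[0,-0.05,0],0],[[0,-0.05,0],0],[[0,-0.03,0],0]]'

```text
time: 32.1
tool_pos: [0.5209, 0.0905, 0.1054]
tool_rot: [3.141, -0.026, -0.005]
contact_force: [0.6, 0.2, -0.9]
opening: 0.0329
```

Call:
carry_out --targets '[[[0,0,0],-0.1],[[0,0,0],-0.18],[[0,0,0],-0.18],[[0,0,0],-0.18],[[0,0,0],-0.18],[[0,0,0],-0.18],[[0,0,0],-0.05],[[0,0,0],0]]'

```text
time: 33.1
tool_pos: [0.5205, 0.0942, 0.1136]
tool_rot: [3.112, -0.016, 1.085]
contact_force: [-0.1, 0.5, -0.6]
opening: 0.0335
```

Run:
```python
from h import *
s,p,R=st();t=p+R@[0,0,-.036];print(p,"tip est",t,"corr tool",R.T@(np.array([.5222,.141,.105])-t),s["tool_rot"],np.degrees(s["tool_rot"][2]),s["opening"])
```

```text
[0.52052986 0.09417543 0.11362978] tip est [0.51932622 0.09417474 0.14960965] corr tool [ 0.04204991 -0.02064549  0.04468169] [ 3.11202884 -0.01563094  1.08514772] 62.17438465947812 0.03351037102286333
```

Call:
carry_out --targets '[[[0.006,-0.003,0],0],[[0.006,-0.003,0],0],[[0.006,-0.003,0],0],[[0.006,-0.003,0.002],0],[[0.006,-0.003,0.004],0],[[0.004,-0.002,0.004],0],[[0.001,-0.001,0.004],0],[[0,0,0],0]]'

```text
time: 34.1
tool_pos: [0.5211, 0.1369, 0.0989]
tool_rot: [3.112, -0.015, 1.083]
contact_force: [0.3, 0.2, -0.1]
opening: 0.0336
```

Run:
```python
from h import *
import pickle
s,p,R=st();t=p+R@[0,0,-.036];print(p,"tip est",t,"corr tool",R.T@(np.array([.5222,.141,.113])-t),s["tool_rot"],np.degrees(s["tool_rot"][2]),"zaxis",R[:,2])
i=eyes.camera_info("wrist");im=eyes.read_camera("wrist")
pickle.dump((i,p,s["tool_rot"]),open("w12.pkl","wb"));cv2.imwrite("pics/w12.png",im[:,:,::-1])
cv2.imwrite("pics/c27.png",cv2.resize(im[190:350,220:430,::-1],None,fx=3.8,fy=3.75,interpolation=cv2.INTER_CUBIC))
```

```text
[0.52111305 0.13687587 0.0988894 ] tip est [0.51992658 0.13687503 0.13486984] corr tool [ 0.00437055 -0.00056238  0.02193298] [ 3.11248169 -0.01546661  1.08327313] 62.06697856022021 zaxis [ 3.29575857e-02  2.35673548e-05 -9.99456751e-01]
```

View pics/c27.png

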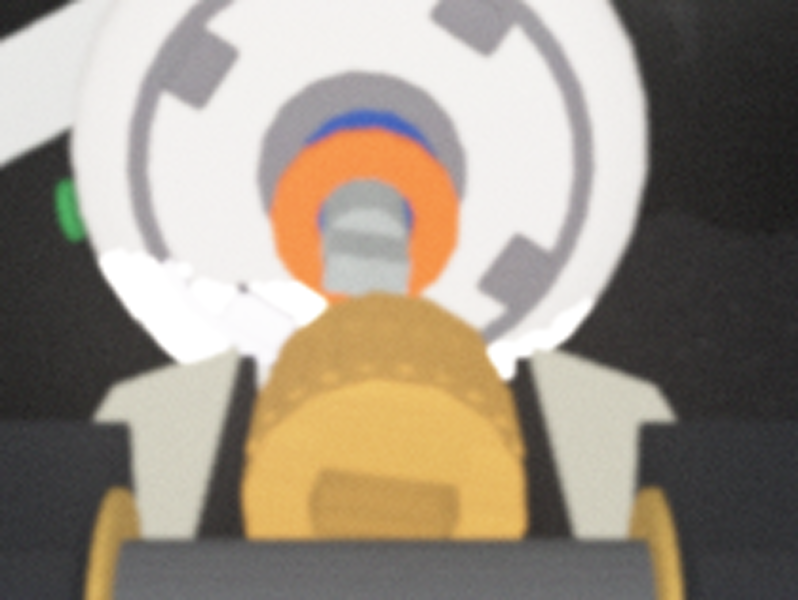

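```bash
cat > ov2.py <<'E'
from h import *
import pickle,sys
n=sys.argv[1];out=sys.argv[2]
i,p,r=pickle.load(open(n+".pkl","rb"));R=Ro.from_euler('xyz',r).as_matrix()
im=cv2.imread("pics/"+n+".png");v=cv2.resize(im[190:350,220:430],None,fx=3.8,fy=3.75,interpolation=cv2.INTER_CUBIC)
a=np.linspace(0,2*np.pi,24,endpoint=False)
def d(P,col):
    for u in proj(i,P): cv2.circle(v,(int((u[0]+.5-220)*3.8),int((u[1]+.5-190)*3.75)),2,col,-1)
d([p+R@[.0175*np.cos(t),.0175*np.sin(t),-.0584] for t in a],(255,0,0))
d([p+R@[.0175*np.cos(t),.0175*np.sin(t),-.0284] for t in a],(0,255,255))
X,Y=.5222,.141
for z,rr,c in((.03,.0225,(0,200,0)),(.062,.018,(0,0,255)),(.078,.008,(255,0,255))): d([[X+rr*np.cos(t),Y+rr*np.sin(t),z] for t in a],c)
cv2.imwrite(out,v)
E
python3 ov2.py w12 pics/c28.png
```

```text
(no output)
```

View pics/c28.png

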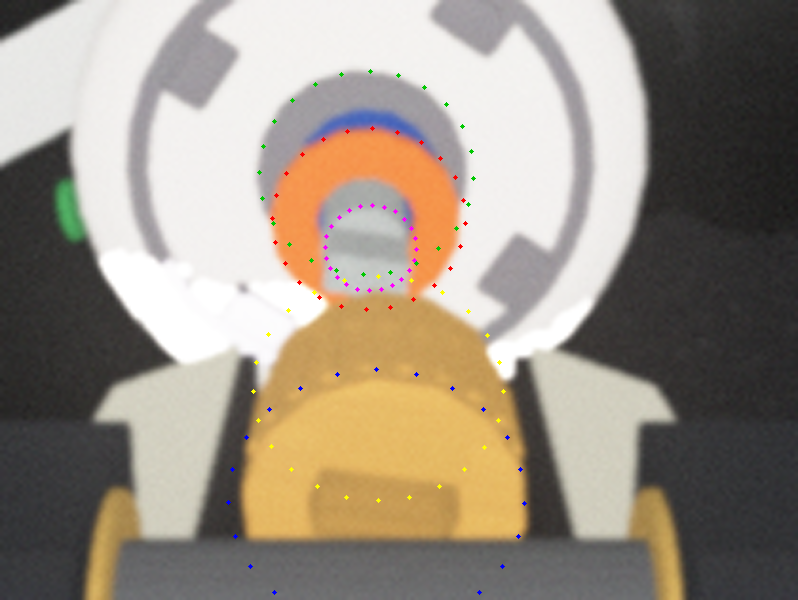

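Run:
```python
from h import *
import pickle
for n in ("w1","w4","w5","w8","w10","w11","w12"):
    i,p,r=pickle.load(open(n+".pkl","rb"));R=Ro.from_euler('xyz',r).as_matrix()
    Rc=cv2.Rodrigues(np.array(i["rvec"]))[0];c=-Rc.T@np.array(i["tvec"])
    print(n,(R.T@(c-p)).round(4),(R.T@Rc.T)[:,2].round(4),(R.T@Rc.T)[:,0].round(4),r.round(3))
    Z=lambda z:proj(i,[p+R@[0,0,z]])[0].round(1)
    print(Z(-.036),Z(-.0584))
```

```text
w1 [ 0.0823  0.0002 -0.1952] [-0.3005  0.      0.9538] [1.e-03 1.e+00 3.e-04] [-3.139e+00  2.000e-03 -3.000e-03]
[320.3 301.5] [320.2 324.7]
w4 [ 0.0824  0.0002 -0.1952] [-0.3005  0.      0.9538] [1.e-03 1.e+00 3.e-04] [ 3.141e+00 -8.000e-03  1.000e-03]
[320.3 301.5] [320.2 324.7]
w5 [ 0.0824  0.0002 -0.1952] [-0.3005 -0.      0.9538] [1.e-03 1.e+00 3.e-04] [ 3.139e+00 -3.000e-03 -2.000e-03]
[320.3 301.5] [320.2 324.7]
w8 [ 0.0824  0.0002 -0.1952] [-0.3005 -0.      0.9538] [1.e-03 1.e+00 3.e-04] [ 3.141 -0.017  0.006]
[320.3 301.6] [320.3 324.8]
w10 [ 0.0824  0.0002 -0.1952] [-0.3005  0.      0.9538] [1.e-03 1.e+00 3.e-04] [-3.139e+00 -1.000e-02  2.000e-03]
[320.3 301.6] [320.2 324.8]
w11 [ 0.0824  0.0002 -0.1952] [-0.3005  0.      0.9538] [1.e-03 1.e+00 3.e-04] [-3.14  -0.017  0.   ]
[320.3 301.5] [320.2 324.7]
w12 [ 0.0816  0.001  -0.1952] [-2.997e-01 -8.000e-04  9.540e-01] [0.001  1.     0.0011] [ 3.112 -0.015  1.083]
[319.  300.6] [318.7 323.7]
```

```bash
cat > rel.py <<'E'
from h import *
import pickle
i0,p0,r0=pickle.load(open("w11.pkl","rb"))
def E(i):
    Rc=cv2.Rodrigues(np.array(i["rvec"]))[0];T=np.eye(4);T[:3,:3]=Rc.T;T[:3,3]=-Rc.T@np.array(i["tvec"]);return T
T0=np.eye(4);T0[:3,:3]=Ro.from_euler('xyz',r0).as_matrix();T0[:3,3]=p0
TE=np.linalg.inv(T0)@E(i0)   # cam in tool, yaw-0 value
def eff(i): return E(i)@np.linalg.inv(TE)  # effective tool pose in camera-world
E
python3 - <<'E'
from rel import *
i,p,r=pickle.load(open("w12.pkl","rb"));T=eff(i)
print("eff tool",T[:3,3],Ro.from_matrix(T[:3,:3]).as_euler('xyz'),"meas",p,r)
f=lambda x,y:((x+.5)/3.8-.5+220,(y+.5)/3.75-.5+190)
tip=T@[0,0,-.036,1]
se=ray(i,f(362,171),.03);print("seat",se)
wa=ray(i,f(366,218),.062);print("washer",wa)
for q in (se,wa):
    d=np.array([q[0],q[1],tip[2]])-tip[:3];print("corr tool",T[:3,:3].T@d)
print("tip",tip)
E
```

```text
eff tool [0.5214224  0.13608967 0.09880555] [ 3.1133254  -0.01634142  1.08329292] meas [0.52111305 0.13687587 0.0988894 ] [ 3.11248169 -0.01546661  1.08327313]
seat [0.52182924 0.14221895 0.03      ]
washer [0.5219888  0.14173014 0.062     ]
corr tool [ 6.19302469e-03 -1.49641780e-03  5.89413628e-05]
corr tool [ 5.83595165e-03 -1.12646460e-03  6.35637791e-05]
tip [0.520248   0.13604676 0.13478636 1.        ]
```

Call:
carry_out --targets '[[[0.003,-0.0008,0.004],0],[[0.002,-0.0004,0.006],0],[[0.0005,0,0.006],0],[[0,0,0.002],0],[[0,0,0],0]]'

```text
time: 34.78
tool_pos: [0.5236, 0.1421, 0.0798]
tool_rot: [3.112, -0.016, 1.082]
contact_force: [-0.0, -0.1, -0.4]
opening: 0.0331
```

Run:
```python
from rel import *
s,p,R=st();print(p,s["tool_rot"],R[:,2])
i=eyes.camera_info("wrist");im=eyes.read_camera("wrist")
pickle.dump((i,p,s["tool_rot"]),open("w13.pkl","wb"));cv2.imwrite("pics/w13.png",im[:,:,::-1])
cv2.imwrite("pics/c29.png",cv2.resize(im[190:350,220:430,::-1],None,fx=3.8,fy=3.75,interpolation=cv2.INTER_CUBIC))
```

```text
[0.52362959 0.14214893 0.07984339] [ 3.11217852 -0.01559126  1.08244588] [ 3.32835957e-02 -3.59760649e-05 -9.99445947e-01]
```

View pics/c29.png

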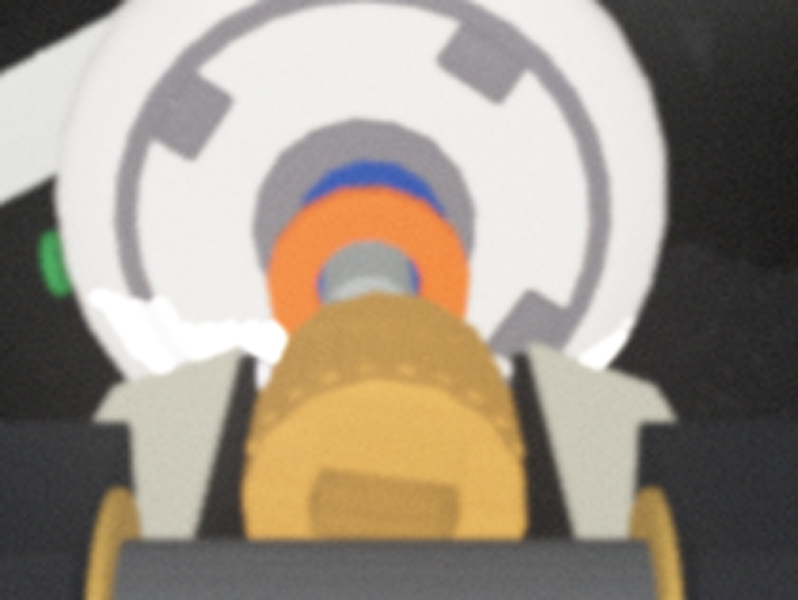

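```bash
cat >> rel.py <<'E'
from scipy.optimize import least_squares
def fitc(i,L,Rr,Tp,z,rad,fx=3.8,fy=3.75,ox=220,oy=190):
    a=np.linspace(0,2*np.pi,180)
    def b(x):
        u=proj(i,[[x[0]+x[2]*np.cos(t),x[1]+x[2]*np.sin(t),z] for t in a]);u=(u+.5-[ox,oy])*[fx,fy]
        return np.array([u[:,0].min()-L,u[:,0].max()-Rr,u[:,1].min()-Tp])
    s=least_squares(b,[.522,.141,rad]);return s.x
def corr(i,q):
    T=eff(i);tip=T@[0,0,-.036,1];return T[:3,:3].T@(np.array([q[0],q[1],tip[2]])-tip[:3])
E
python3 - <<'E'
from rel import *
for n,L in (("w12",[(258,466,72,.03,.0225),(272,460,126,.062,.018)]),("w13",[(252,474,118,.03,.0225),(268,470,187,.062,.018)])):
    i,p,r=pickle.load(open(n+".pkl","rb"))
    for l in L:
        q=fitc(i,*l);print(n,q.round(4),corr(i,q).round(4))
E
```

```text
w12 [0.5216 0.1419 0.0218] [ 0.0058 -0.0016  0.0001]
w12 [0.5221 0.1421 0.0175] [ 0.0063 -0.0012  0.0001]
w13 [0.5216 0.1424 0.0219] [ 0.0004 -0.0016 -0.    ]
w13 [0.522  0.1418 0.0176] [-0.     -0.0009 -0.    ]
```

Call:
carry_out --targets '[[[-0.0002,-0.0012,0.003],0],[[0,-0.0004,0.003],0],[[0,-0.0001,0.003],0],[[0,0,0],0]]'

```text
time: 35.33
tool_pos: [0.5224, 0.1428, 0.0706]
tool_rot: [3.112, -0.016, 1.082]
contact_force: [-1.2, -0.8, 0.2]
opening: 0.0333
```

Run:
```python
from rel import *
s,p,R=st();i=eyes.camera_info("wrist");T=eff(i)
print(p,s["tool_rot"],s["contact_force"])
for q in ([.522,.142],[.5216,.1422],): print(corr(i,q).round(4))
```

```text
[0.5224303  0.14275731 0.07056007] [ 3.11158496 -0.01600369  1.08234556] [-1.20285374 -0.79329471  0.23202353]
[0.0003 0.0004 0.    ]
[ 0.0002 -0.0001  0.    ]
```

Call:
carry_out --targets '[[[0,-0.0001,0.003],0],[[0,-0.0001,0.003],0],[[0,-0.0001,0.003],0],[[0,0,0.001],0]]'

```text
time: 35.83
tool_pos: [0.5226, 0.1429, 0.0599]
tool_rot: [3.111, -0.016, 1.082]
contact_force: [0.3, -0.1, -1.4]
opening: 0.0336
```

Run:
```python
from rel import *
s,p,R=st();i=eyes.camera_info("wrist");T=eff(i)
print(p,s["tool_rot"],s["contact_force"],s["torque"])
for q in ([.522,.142],[.5216,.1422],): print(corr(i,q).round(4))
im=eyes.read_camera("wrist")
cv2.imwrite("pics/c30.png",cv2.resize(im[190:350,220:430,::-1],None,fx=3.8,fy=3.75,interpolation=cv2.INTER_CUBIC))
```

```text
[0.52261318 0.14290888 0.05993893] [ 3.11141027 -0.01612257  1.08233711] [ 0.27658433 -0.1063538  -1.35946505] [-0.01336654 -0.06711853  0.01746499]
[0.     0.0003 0.    ]
[ 0.     -0.0001 -0.    ]
```

View pics/c30.png

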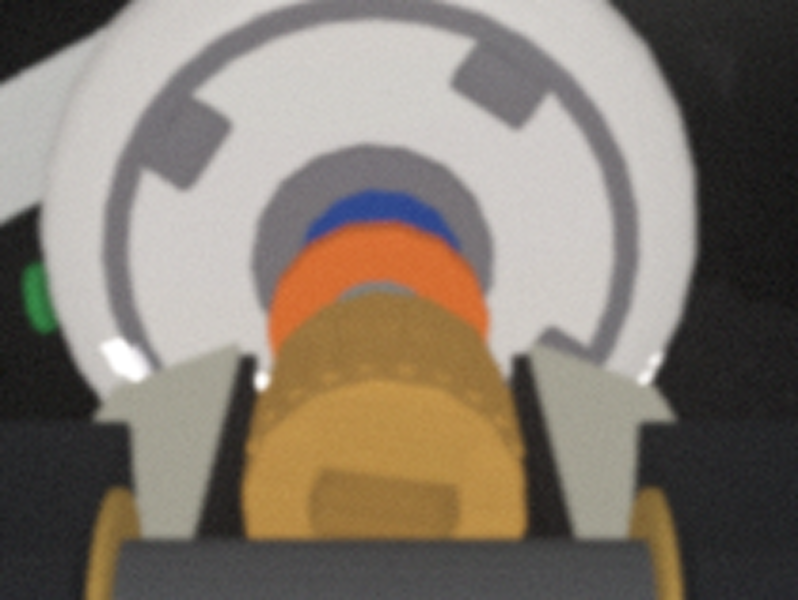

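Call:
carry_out --targets '[[[0,-0.0001,0.002],0],[[0,-0.0001,0.003],0],[[0,0,0.002],0],[[0,0,0.001],0]]'

```text
time: 36.38
tool_pos: [0.5228, 0.1431, 0.0515]
tool_rot: [3.111, -0.016, 1.082]
contact_force: [-0.1, -1.0, -1.2]
opening: 0.0333
```

Call:
carry_out --targets '[[[-0.0001,-0.0001,0.0015],0],[[0,-0.0001,0.0015],0],[[0,0,0.001],0]]'

```text
time: 36.75
tool_pos: [0.5228, 0.1431, 0.0472]
tool_rot: [3.111, -0.016, 1.082]
contact_force: [-0.0, 0.9, -1.0]
opening: 0.0336
```

Call:
carry_out --targets '[[[0,-0.0001,0.001],0],[[0,0,0.001],0]]'

```text
time: 37.0
tool_pos: [0.5228, 0.1431, 0.0451]
tool_rot: [3.111, -0.016, 1.082]
contact_force: [0.2, -0.3, 0.2]
opening: 0.0331
```

Call:
carry_out --targets '[[[0,0,0.001],0],[[0,0,0.0005],0]]'

```text
time: 37.25
tool_pos: [0.5228, 0.1431, 0.0435]
tool_rot: [3.111, -0.016, 1.082]
contact_force: [0.5, -0.7, -0.7]
opening: 0.0336
```

Call:
carry_out --targets '[[[0,-0.0001,0.001],0],[[0,0,0.001],0]]'

```text
time: 37.5
tool_pos: [0.5228, 0.1431, 0.0414]
tool_rot: [3.111, -0.016, 1.082]
contact_force: [0.1, 0.1, -0.3]
opening: 0.0333
```

Call:
carry_out --targets '[[[0,0,0.001],0],[[0,-0.0001,0.001],0]]'

```text
time: 37.75
tool_pos: [0.5227, 0.1431, 0.0393]
tool_rot: [3.111, -0.016, 1.082]
contact_force: [0.2, 0.3, -0.6]
opening: 0.0335
```

No force well past the height where it would rest on the tongue, so the slot is over it. I'll continue gently to home (tool z ≈ 0.0336).

Call:
carry_out --targets '[[[0,-0.0001,0.0015],0],[[0,0,0.001],0]]'

```text
time: 38.0
tool_pos: [0.5227, 0.1432, 0.0366]
tool_rot: [3.111, -0.016, 1.082]
contact_force: [0.5, -0.3, -1.3]
opening: 0.0332
```

Call:
carry_out --targets '[[[0,0,0.001],0],[[0,-0.0001,0.001],0]]'

```text
time: 38.25
tool_pos: [0.5227, 0.1432, 0.0344]
tool_rot: [3.111, -0.016, 1.082]
contact_force: [-0.2, -0.7, -0.9]
opening: 0.0332
```

Call:
carry_out --targets '[[[0,0,0.0007],0],[[0,0,0.0005],0]]'

```text
time: 38.5
tool_pos: [0.5227, 0.1433, 0.0338]
tool_rot: [3.111, -0.016, 1.082]
contact_force: [-2.6, -1.0, 7.0]
opening: 0.0334
```

7 N at the predicted home height. Releasing and checking.

Call:
carry_out --targets '[[[0,0,0],0],[[0,0,0],0],[[0,0,0],0],[[0,0,0],0],[[0,0,0],0]]' --fingers 0

```text
time: 39.12
tool_pos: [0.5232, 0.1434, 0.0337]
tool_rot: [3.11, -0.017, 1.082]
contact_force: [0.5, 0.2, 0.0]
opening: 0.079
```

Call:
carry_out --targets '[[[0,0,-0.02],0],[[0,0,-0.03],0],[[0,0,-0.03],0],[[0,0,-0.02],0],[[-0.015,0.005,-0.01],0],[[-0.02,0.01,0],0],[[0,0,0],0]]'

```text
time: 40.0
tool_pos: [0.5145, 0.1027, 0.1455]
tool_rot: [3.113, -0.015, 1.083]
contact_force: [-0.2, 0.4, -0.2]
opening: 0.0919
```

Run:
```python
from rel import *
s,p,R=st();i=eyes.camera_info("wrist");im=eyes.read_camera("wrist")
u=proj(i,[[.522,.142,.07]])[0].astype(int);x,y=u
a=cv2.resize(im[y-45:y+45,x-60:x+60,::-1],None,fx=5,fy=5,interpolation=cv2.INTER_CUBIC)
j=eyes.camera_info("scene");im=eyes.read_camera("scene");u=proj(j,[[.52,.141,.05]])[0].astype(int);x,y=u
b=cv2.resize(im[y-30:y+30,x-40:x+40,::-1],None,fx=7.5,fy=7.5,interpolation=cv2.INTER_CUBIC)
print(p,s["contact_force"],s["opening"],s["time"])
print(proj(j,[[.52,.141,z] for z in (.03,.056,.062,.074,.092,.104)]).round(1), (x,y))
cv2.imwrite("pics/c31.png",a);cv2.imwrite("pics/c32.png",b)
```

```text
[0.51449602 0.10271999 0.14553608] [-0.1948395   0.39356418 -0.17597754] 0.09188688829667471 40.0
[[281.8 280.8]
 [281.8 269.7]
 [281.8 267.2]
 [281.7 261.9]
 [281.7 254. ]
 [281.7 248.6]] (np.int64(281), np.int64(272))
```

View pics/c31.png

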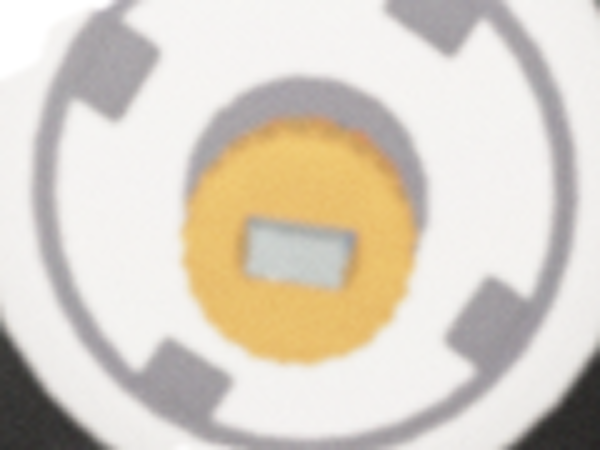

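View pics/c32.png

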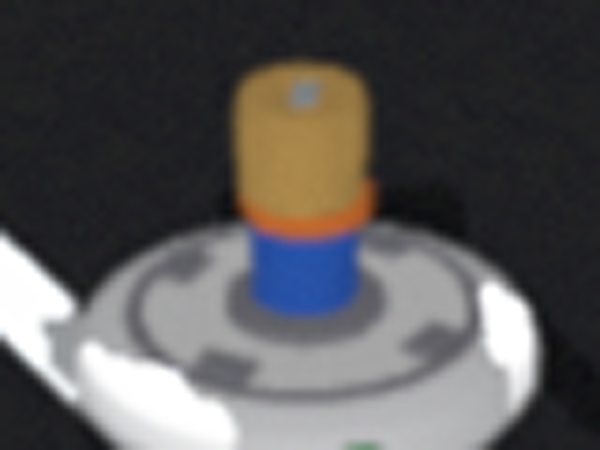

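The wrist view shows the tongue inside the slot, flush with the bushing top. The scene view shows blue, orange and brass stacked with no gap, and the arm is clear. Quick look at the bystanders, then hand in.

Run:
```python
from h import *
from cell import order
im=eyes.read_camera("top")[:,:,::-1];cv2.imwrite("pics/t9.png",im)
o=cv2.imread("pics/top0.png")
for n,(x0,y0,x1,y1) in dict(mug=(130,150,205,215),spoon=(125,250,195,300),egg=(400,280,436,310)).items():
    print(n,np.abs(im[y0:y1,x0:x1].astype(int)-o[y0:y1,x0:x1]).mean().round(2))
print(monitor.observe()["qvel"].round(3)); print(order.hand_in())
```

```text
mug 1.78
spoon 2.15
egg 2.08
[ 0.011  0.004 -0.005 -0.     0.001  0.001]
the job is handed in; nothing more can be done
None
```

The job is handed in: the spacer sleeve, washer and bushing are on the spindle in that order, each lowered home by the gripper and released. `hand_in` gives no verdict, so the result rests on my own checks. I used about 40 of the 70 s.

- **Spacer and washer:** both went down the spindle without resistance and met a light contact of about 10 N at the expected height.
- **Bushing:** I measured the tongue in the images at about −34°, against about 83° for the slot, and turned the bushing 62° before lowering it. It passed the height where it would rest on the tongue with no force, so no searching turn was needed. It met 7 N at the predicted home height.
- **Last pictures:** the tongue shows inside the slot, level with the bushing's top. The three parts are stacked with no visible gap, and the arm is clear. The mug, spoon and egg cup look the same in the top camera before and after.

What disagreed with the task text or went wrong:
- **Fingertips:** they end about 36 mm short of the reported TCP, not at it. My first grasp therefore closed above the spacer without touching it. I then worked with the corrected length.
- **Cameras:** the wrist and top cameras differ by about 2 mm in x, so I aligned each part relative to the spindle in the same wrist picture.
- **Tool tilt:** the tool drifted to a tilt of about 0.033 rad during the last carry. I corrected for this while lowering, and the bushing looked upright after release.

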